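Uncap the microscope's camera port

TASK

Open the camera port on the white microscope module: pick up the forked puller by its yellow handle, work the fork fully under the rim of the snug red plug without bearing hard on the port, and pull straight up until the plug pops off. Carry the plug on the fork and lower it into the steel tray, draw the fork out, then stand the puller upright on the blue mat and let go. Never touch the plug with the gripper itself, do not pry it over, and leave everything else where it is.

Things in the scene. Friction and masses are not known exactly. Their poses are not given: they have to be found in the camera images.
- module: White housing (150 x 130 x 60 mm, fixed) on feet; origin on the port's axis at the housing's underside, 3 to 11 mm above the table; z up. The port is a white draw tube, 64 mm across, with a black rubber collar on top, 66 mm across. The tube is pulled out differently each time: the collar's flat top is 90 to 100.5 mm above the origin, and no reading tells where. Any side may be used.
- plug_mid (a point): Middle of the plug's grey stem, 11 mm across, 44 mm long, with a head 18 mm across, 3 mm thick, on top; z up. The red rim, a disc 40 mm across, 8 mm thick, slides on the stem, sprung down with 3 to 5 N on the port's steel lip: its underside is 0 to 11 mm above this point (no reading tells), but always 2.8 mm above the collar.
- puller_grip (a point): Centre of the puller's yellow handle, an upright block 16 mm (x) x 30 mm (y) x 60 mm tall, 78 mm above the underside of the fork on which the puller stands. x = the way the fork points, z up.
- puller_fork (a point): Centre of the fork's slot, 2 mm above its underside, 76 mm under the handle's centre. Steel plate 38 mm wide, 4 mm thick; slot 22 mm wide, open to +x, closed end at x = -11 mm, so that it meets the port's lip with the port's axis at x = -2.5 mm. The prongs end at x = +22 mm; over the last 12 mm they taper like a wedge to 2 mm thick, the underside staying flat.
- port (a point): On the port's axis, 90 mm above the module's origin: the lowest height of the collar's top. Pressed, the collar gives 1 mm per 6 N, at most 1.5 mm (9 N), then is rigid. In its middle a rigid steel lip, 17 mm across, stands 2.8 mm above it, under the rim. The port is damaged by more than 15 N from the puller or 5 N from the gripper.
- tray: Steel tray, fixed, 180 mm (x) x 160 mm (y), walls 4 mm thick and 16 mm high, floor top 4 mm above the origin, which is the centre of its underside. A metal objective lens stands in its +x, +y corner; the rest is free.
- mat: Blue mat, fixed, 150 x 150 x 4 mm, where the puller stands at the start; origin at the centre of its underside.
- objective: Bystander: metal objective lens, 28 mm across, 42 mm tall, standing in the tray; origin at its underside.
- oil: Bystander: small amber bottle, 32 mm across, 70 mm tall; origin at its underside.
- slidebox: Bystander: blue slide box, 70 x 100 x 32 mm; origin at its underside.
- eyepiece: Bystander: black eyepiece, 34 mm across, 52 mm tall; origin at its underside.
- dish: Bystander: clear culture dish with pink content, 90 mm across, 12 mm high; origin at its underside.
- driver: Bystander: green screwdriver, 150 mm long, lying; origin at its underside.
- tissue: Bystander: cardboard tissue box, 60 x 110 x 50 mm; origin at its underside.
- puller: The C-shaped puller as a whole, about 120 g, standing on its flat fork; origin at the fork's underside below the handle and slot centre, x = the way the fork points, z up. From under the handle (48 mm up) a steel arm 24 mm wide runs back to x = -32 mm and down to the fork, leaving 36 mm clear height above the fork.
- plug: The plug as a whole, about 40 g; origin at the stem's lower end. Lifted, the rim first rises to the stem's head (up to 14 mm), then draws the stem, which spring jaws in the port hold until it has risen about 10 mm; this takes 8 to 20 N. Over 25 N from the puller breaks it; so does tipping it over 0.12 rad in the port. Off it, the rim's underside is 22 mm or more above the stem's lower end.

How it is judged:
By the outcome, as a careful person would: the job done as asked, in the order asked, and still so for the second after the job is handed in, with the robot touching nothing.
It also fails if it takes over 72 s, if anything falls off the work surface, if the arm or the gripper's body presses on something with over 40 N, if the wrist force passes 120 N, or if a joint passes its speed limit or range.

ROBOT

A 6-joint arm with a two-finger parallel gripper is mounted at the origin on the work surface. World frame = base frame: x ahead of the robot, y to its left, z up, the work surface at z = 0. Lengths are in m, angles in rad, forces in N, time in s.
With the tool pointing down it reaches from about 0.35 to 0.95 m from the base axis. Payload 17.4 kg.
Tool frame: the origin (TCP) lies at the very end of the fingers, on their centre line; the grasp point (between the pads) lies 19 mm behind it (arm.grip_depth is the distance from the TCP to the grasp point, in m); z points along the fingers, y is the direction in which the jaws open and shut (so a half turn about z gives the same grasp; the last joint's range is limited). The gripper opens to 93 mm and grips with 3 to 60 N. Pads are 15 mm wide; open, the fingers measure 128 mm over their backs; the gripper's body (75 mm by 188 mm) begins 65 mm behind the grasp point.
Start: joints at [1.213, 0.116, 1.442, -0, 1.584, -0.038], TCP at [0.212, 0.641, 0.219] pointing down, gripper open.
Joint ranges: [-2.83, 2.83], [-0.83, 2.19], [0.07, 2.5], [-1.14, 4.28], [0.01, 3], [-2.97, 2.97]. Speed limits (rad/s): [1.89, 1.89, 2.22, 3.14, 3.14, 3.14].

INTERFACE

Orientations are given as a rotation vector (axis times angle).
In Python, from station import arm gives the robot as it stands.
- The arm moves only by the shell command python3 -m creep 'ROWS' [FORCE]. ROWS is JSON, a list that holds one entry, the list of rows, each a list of 7 numbers: the shift along the world's x, y, z as a fraction of full scale, then the turn, a rotation vector about the world's x, y, z as a fraction of full scale, then the opening, from 0 (shut) to 1 (fully open). A call has 1 to 5 rows; each row shifts and turns the commanded pose from where the row before left it; what a row does not reach is not made up. Full scale, the value 1, is 0.15 m for a shift and pi rad for a turn. A row lasts 1/10 s, in which the tool goes at most 50 mm and 8.59 degrees, less where a joint would pass 70% of its speed; a pose out of reach is approached as far as the arm can. A call with a number of a shift or a turn outside -1 to 1 is refused whole. A call with a gripper value outside its range is refused whole. The fingers move at their own pace and stop on an object; FORCE is the grip in N (left out, the last holds). Time passes only in rows, so rows that do not move let the fingers close. It gives the time, the measured TCP pose, the force and the opening at its end, in the units of the state.
- arm.observe(): the state, without advancing time (a new reading comes with each control period).
- arm.capture(name): name is "side" or "top"; returns a dict with "img" (384x512x3 uint8, blue, green, red), "depth" (384x512 float32, m along the optical axis (not along the pixel's ray), 0 where there is no reading), "fx", "fy", "cx", "cy" (pixels), "origin" and "rotation" of the camera in the world. Camera axes: x right, y down, z forward; pixel columns grow to the right and rows downward; lengths in m; the calibration is good to about 2 mm. A picture is of the moment at which its call begins.
- arm.hand_in(): hands the job in, once; it reports no verdict.
The state is a dict: "time_s": time; "q": joint angles; "qvel": joint speeds; "effort": joint torques, N m; "tcp_pos": TCP position; "orientation": TCP orientation; "ft_force": force on the tool from outside, world axes, zero at the start; "ft_torque": the same for the moment, N m; "width": finger opening in m.
Only numpy, scipy, OpenCV 4.12 (cv2) and the standard library are available. Lean on these libraries where they do the work, as an engineer would, in place of code of your own. Each camera call takes 0.05 s, during which the arm holds its last target.

## Working session

There is one attempt and no reset: what is moved stays moved. The work goes in short steps, Python scripts to look and compute and a shell command to move; the robot and the scene stay as the last step left them, time stands still between calls to the robot, and variables do not carry over. Pictures are saved under pics/ and viewed, and the job is handed in when it is done.

```bash
ls; mkdir -p pics
python3 - <<'E'
from station import arm
import cv2,numpy as np
print(arm.observe())
for n in("side","top"):
    c=arm.capture(n); cv2.imwrite(f"pics/{n}0.png",c["img"]); np.savez(f"pics/{n}0.npz",**c)
    print(n,c["fx"],c["fy"],c["cx"],c["cy"],c["origin"],c["rotation"])
E
```

```text
pics
{'time_s': 0.0, 'q': array([ 1.21323013e+00,  1.16450525e-01,  1.44226548e+00, -2.23727000e-05,
        1.58400697e+00, -3.77880123e-02]), 'qvel': array([ 0.00199388,  0.00170522, -0.00031844,  0.00079242, -0.00017014,
       -0.00091413]), 'effort': array([-3.80378733e-04, -7.21275473e+01, -6.22601008e+01,  7.79902143e-02,
        2.37761100e-02, -5.71646206e-05]), 'tcp_pos': array([0.21212377, 0.6405812 , 0.21792896]), 'orientation': array([-5.00137441e-01, -3.10132342e+00,  1.74772546e-03]), 'ft_force': array([ 0.51993953, -0.46932337, -0.43174749]), 'ft_torque': array([-0.06663321,  0.03943789,  0.01728116]), 'width': 0.09284712657777461}
side 449.9709638258974 449.9709638258974 256.7637443969034 189.63088398033386 [ 0.09100015 -0.77567349  1.02019711] [-2.29987505  0.62579767 -0.26228837]
top 351.9639322877233 351.9639322877233 263.0636738472785 190.1063752721747 [ 0.49611422 -0.01673425  1.20629259] [-2.20727441  2.16911794 -0.04616448]
```

View pics/side0.png

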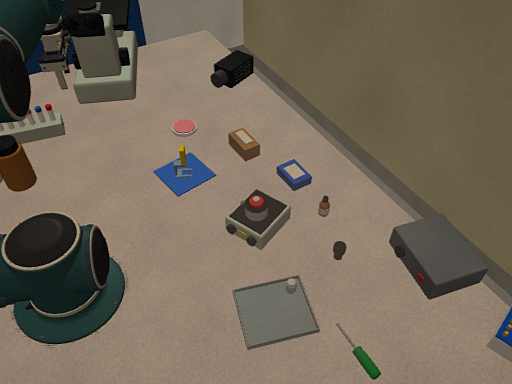

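View pics/top0.png

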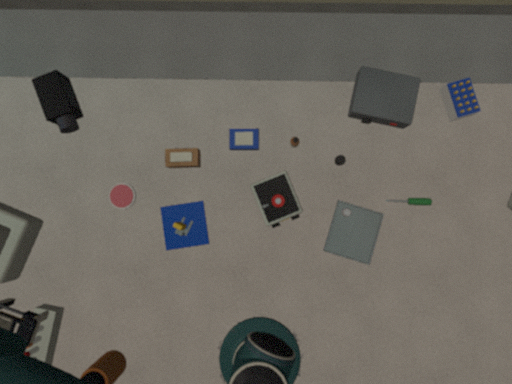

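The side view shows the puller on the blue mat at about (183,165), the module with the red plug at (257,203), and the tray at (275,310). In the top view the puller is at (183,227), the plug at (278,200) and the tray at (354,232). Next I'll measure them.

```bash
cat > h.py <<'E'
import cv2,numpy as np
from scipy.spatial.transform import Rotation as R
def load(n): return dict(np.load(f"pics/{n}.npz"))
def snap(n,name):
    from station import arm
    c=arm.capture(n); np.savez(f"pics/{name}.npz",**c); return c
def ray(c,u,v):
    M=R.from_rotvec(c["rotation"]).as_matrix()
    return M@np.array([(u-c["cx"])/c["fx"],(v-c["cy"])/c["fy"],1.])
def onz(c,u,v,z):
    d=ray(c,u,v); o=c["origin"]; return o+d*(z-o[2])/d[2]
def dep(c,u,v,dpt): return c["origin"]+ray(c,u,v)*dpt
def tri(c1,p1,c2,p2):
    d1=ray(c1,*p1);d2=ray(c2,*p2)
    A=np.stack([d1,-d2],1); s=np.linalg.lstsq(A,c2["origin"]-c1["origin"],rcond=None)[0]
    a=c1["origin"]+d1*s[0]; b=c2["origin"]+d2*s[1]
    return (a+b)/2,np.linalg.norm(a-b)
def proj(c,p):
    M=R.from_rotvec(c["rotation"]).as_matrix(); q=M.T@(np.asarray(p)-c["origin"])
    return np.array([c["cx"]+c["fx"]*q[0]/q[2],c["cy"]+c["fy"]*q[1]/q[2]])
def pts(c,mask):
    v,u=np.nonzero(mask&(c["depth"]>0)); d=c["depth"][v,u]
    M=R.from_rotvec(c["rotation"]).as_matrix()
    q=np.stack([(u-c["cx"])/c["fx"]*d,(v-c["cy"])/c["fy"]*d,d],1)
    return q@M.T+c["origin"]
def hsv(c): return cv2.cvtColor(c["img"],cv2.COLOR_BGR2HSV)
def crop(c,u0,v0,u1,v1,k,f): cv2.imwrite(f,cv2.resize(c["img"][v0:v1,u0:u1],None,fx=k,fy=k,interpolation=cv2.INTER_CUBIC))
E
python3 - <<'E'
from h import *
S=load("side0");T=load("top0")
a=cv2.resize(S["img"][135:215,145:225],None,fx=5,fy=5,interpolation=cv2.INTER_CUBIC)
b=cv2.resize(T["img"][192:256,153:217],(400,400),interpolation=cv2.INTER_CUBIC)
cv2.imwrite("pics/c1.png",np.hstack([a,b]))
a=cv2.resize(S["img"][175:255,217:297],None,fx=5,fy=5,interpolation=cv2.INTER_CUBIC)
b=cv2.resize(T["img"][168:232,246:310],(400,400),interpolation=cv2.INTER_CUBIC)
cv2.imwrite("pics/c2.png",np.hstack([a,b]))
for n,c in(("S",S),("T",T)):
    H=hsv(c)
    red=((H[...,0]<8)|(H[...,0]>172))&(H[...,1]>150)&(H[...,2]>80)
    yel=(H[...,0]>18)&(H[...,0]<33)&(H[...,1]>150)&(H[...,2]>90)
    blue=(H[...,0]>100)&(H[...,0]<125)&(H[...,1]>120)&(H[...,2]>50)
    for nm,m in(("red",red),("yel",yel),("blue",blue)):
        k,l,st,ce=cv2.connectedComponentsWithStats(m.astype(np.uint8))
        for i in range(1,k):
            if st[i,4]>15:
                P=pts(c,l==i)
                print(n,nm,ce[i].round(1),st[i],np.median(P,0).round(3) if len(P) else None, P.min(0).round(3) if len(P) else None,P.max(0).round(3) if len(P) else None)
E
```

```text
S red [ 47.4 105.4] [ 45 104   6   5  20] [0.13  0.705 0.108] [0.123 0.694 0.   ] [0.146 0.884 0.112]
S red [255.9 201.3] [249 195  15  12 106] [ 0.518 -0.056  0.115] [ 0.502 -0.07   0.105] [ 0.548 -0.03   0.12 ]
S red [420.7 276.7] [418 273   6   9  21] [ 0.787 -0.436  0.041] [ 0.783 -0.443  0.033] [ 0.793 -0.424  0.043]
S yel [182.  154.1] [179 145   7  20  89] [0.433 0.249 0.099] [0.425 0.243 0.051] [0.447 0.277 0.118]
S yel [241.9 233.4] [238 230   9   7  28] [ 0.462 -0.077  0.037] [ 0.456 -0.091  0.028] [ 0.469 -0.063  0.044]
S blue [ 37.3 108.4] [ 35 106   6   6  28] [0.097 0.703 0.107] [0.09  0.696 0.097] [0.106 0.725 0.112]
S blue [184.4 174.9] [ 154  153   62   43 1162] [0.428 0.249 0.004] [ 0.35   0.179 -0.002] [0.517 0.343 0.053]
S blue [293.4 172.2] [278 160  33  24 212] [0.725 0.056 0.032] [0.695 0.015 0.026] [0.765 0.113 0.037]
S blue [505.7 329.7] [496 307  16  40 267] [ 0.838 -0.643  0.054] [ 0.809 -0.677  0.049] [ 0.904 -0.612  0.06 ]
T red [277.7 200.3] [272 194  13  13  91] [ 0.525 -0.05   0.114] [ 0.506 -0.069  0.098] [ 0.544 -0.032  0.117]
T yel [177.9 225.7] [174 223   9   7  38] [0.439 0.259 0.11 ] [0.43  0.246 0.106] [0.448 0.272 0.115]
T blue [462.1  97.3] [448  78  31  39 439] [ 0.877 -0.655  0.052] [ 0.814 -0.709  0.045] [ 0.942 -0.609  0.06 ]
T blue [243.6 140. ] [230 129  28  20 236] [0.724 0.065 0.03 ] [0.7   0.021 0.024] [0.766 0.113 0.035]
T blue [184.6 224.8] [ 161  202   48   48 1556] [0.441 0.26  0.003] [ 0.355  0.182 -0.005] [0.517 0.348 0.025]
```

View pics/c1.png

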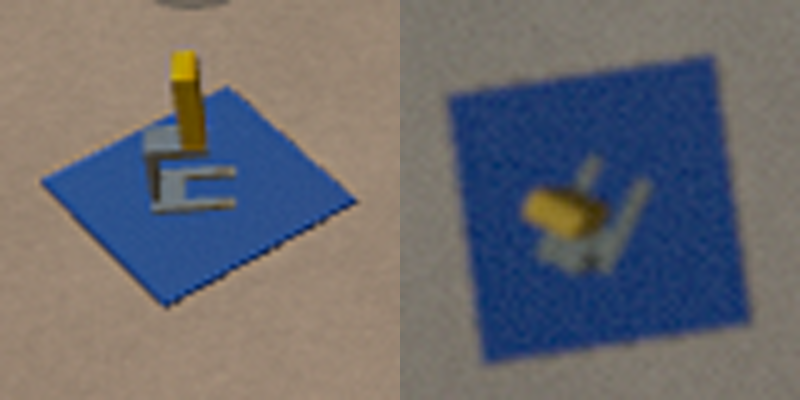

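View pics/c2.png

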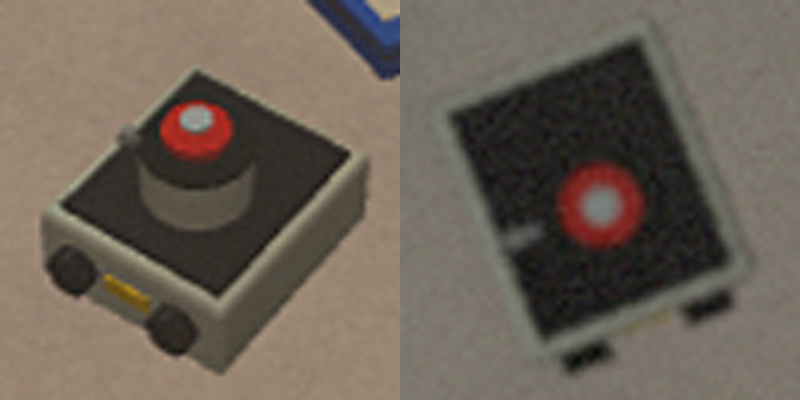

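Run:
```python
from h import *
S=load("side0");T=load("top0")
for n,c,box in(("S",S,(154,153,216,196)),("T",T,(161,202,209,250))):
    H=hsv(c); u0,v0,u1,v1=box
    k=np.zeros(H.shape[:2],bool);k[v0:v1,u0:u1]=1
    blue=(H[...,0]>100)&(H[...,0]<125)&(H[...,1]>120)&(H[...,2]>50)&k
    P=pts(c,blue);print(n,"mat z",np.median(P[:,2]),P[:,2].std())
    # mat outline
    cnt=max(cv2.findContours(blue.astype(np.uint8),cv2.RETR_EXTERNAL,cv2.CHAIN_APPROX_NONE)[0],key=cv2.contourArea)
    hull=cv2.convexHull(cnt)[:,0]
    w=np.array([onz(c,u,v,.004)[:2] for u,v in hull],np.float32)
    print("mat rect",cv2.minAreaRect(w))
    yel=(H[...,0]>18)&(H[...,0]<33)&(H[...,1]>130)&(H[...,2]>60)&k
    if n=="S":
        k2=np.zeros_like(k);k2[140:200,150:220]=1
        yel=(H[...,0]>18)&(H[...,0]<33)&(H[...,1]>150)&(H[...,2]>70)&k2
    P=pts(c,yel);t=P[P[:,2]>.107];print("yel top",len(t),t.mean(0),t.min(0),t.max(0),cv2.minAreaRect(t[:,:2].astype(np.float32)))
    # fork = low-sat
    cnts=cv2.convexHull(cnt);m=np.zeros(H.shape[:2],np.uint8);cv2.fillConvexPoly(m,cnts,1)
    g=(m>0)&(H[...,1]<110)
    cv2.imwrite(f"pics/g{n}.png",cv2.resize((g*255).astype(np.uint8)[v0:v1,u0:u1],None,fx=8,fy=8,interpolation=0))
    v,u=np.nonzero(g); w=np.array([[*onz(c,a,b,.008)[:2]] for a,b in zip(u,v)]);P=pts(c,g)
    print(np.c_[u,v,w.round(3),P[:,2].round(3)][:70] if n=="T" else "")
```

```text
S mat z 0.004072122104006315 0.0030762119322853615
mat rect ((0.4344794452190399, 0.2630765438079834), (0.14653131365776062, 0.14771613478660583), 9.7959623336792)
yel top 34 [0.43604937 0.25961305 0.11134916] [0.42560948 0.24432081 0.10746827] [0.44706129 0.27697977 0.11759215] ((0.4362398087978363, 0.26124307513237), (0.03161190077662468, 0.01279469020664692), 66.81216430664062)

T mat z 0.0025360802320291143 0.0024305527597047252
mat rect ((0.4371090531349182, 0.26479363441467285), (0.14422553777694702, 0.1440999060869217), 9.690414428710938)
yel top 39 [0.43895593 0.25911893 0.11041603] [0.42952433 0.24594754 0.1070204 ] [0.44821437 0.27227566 0.11507422] ((0.439338743686676, 0.2594667673110962), (0.027640651911497116, 0.013955922797322273), 58.925392150878906)
[[ 1.93e+02  2.02e+02  5.16e-01  2.36e-01  6.00e-03]
 [ 1.94e+02  2.02e+02  5.16e-01  2.33e-01  4.00e-03]
 [ 1.86e+02  2.03e+02  5.12e-01  2.60e-01 -2.00e-03]
 [ 1.87e+02  2.03e+02  5.12e-01  2.57e-01  4.00e-03]
 [ 1.80e+02  2.04e+02  5.08e-01  2.81e-01 -3.00e-03]
 [ 1.81e+02  2.04e+02  5.09e-01  2.77e-01  1.00e-03]
 [ 1.7
[... 2686 characters left out ...]
 7.00e-03]
 [ 1.73e+02  2.23e+02  4.43e-01  3.02e-01  0.00e+00]
 [ 1.82e+02  2.23e+02  4.44e-01  2.72e-01  6.10e-02]
 [ 1.83e+02  2.23e+02  4.44e-01  2.68e-01  4.50e-02]
 [ 1.84e+02  2.23e+02  4.44e-01  2.65e-01  3.00e-03]
 [ 1.89e+02  2.23e+02  4.44e-01  2.48e-01  1.00e-03]
 [ 1.90e+02  2.23e+02  4.45e-01  2.44e-01  7.00e-03]
 [ 1.91e+02  2.23e+02  4.45e-01  2.41e-01  4.00e-03]
 [ 1.92e+02  2.23e+02  4.45e-01  2.38e-01  9.00e-03]
 [ 1.72e+02  2.24e+02  4.40e-01  3.06e-01  3.00e-03]
 [ 1.73e+02  2.24e+02  4.40e-01  3.02e-01  9.00e-03]
 [ 1.83e+02  2.24e+02  4.41e-01  2.68e-01  6.90e-02]
 [ 1.84e+02  2.24e+02  4.41e-01  2.65e-01  5.60e-02]
 [ 1.85e+02  2.24e+02  4.41e-01  2.61e-01  4.50e-02]]
```

Run:
```python
from h import *
S=load("side0");T=load("top0")
def s(p,z): return onz(S,145+p[0]/5-.4,135+p[1]/5-.4,z)[:2]
def t(p,z): return onz(T,153+(p[0]-400)/6.25-.42,192+p[1]/6.25-.42,z)[:2]
for nm,f,a,b in(("T right prong",t,(605,252),(646,185)),("S low prong",s,(156,208),(234,203)),("S up prong",s,(187,173),(235,170))):
    A=f(a,.008);B=f(b,.008);d=B-A;print(nm,A,B,np.degrees(np.arctan2(d[1],d[0])))
a=cv2.resize(S["img"][138:188,160:210],(750,750)[:2],interpolation=cv2.INTER_CUBIC)[:600]
b=cv2.resize(T["img"][210:242,165:205],(800,640),interpolation=cv2.INTER_CUBIC)[:600]
cv2.imwrite("pics/c3.png",cv2.resize(S["img"][140:182,165:210],None,fx=14,fy=14,interpolation=cv2.INTER_CUBIC)); cv2.imwrite("pics/c4.png",cv2.resize(T["img"][212:242,168:205],None,fx=20,fy=20,interpolation=cv2.INTER_CUBIC))
```

```text
T right prong [0.41411835 0.25932589] [0.45080036 0.23803759] -30.128612903958693
S low prong [0.40348215 0.25753734] [0.44899886 0.23640286] -24.906550397608388
S up prong [0.4343213  0.27791374] [0.46277001 0.26467657] -24.952527228602836
```

View pics/c3.png

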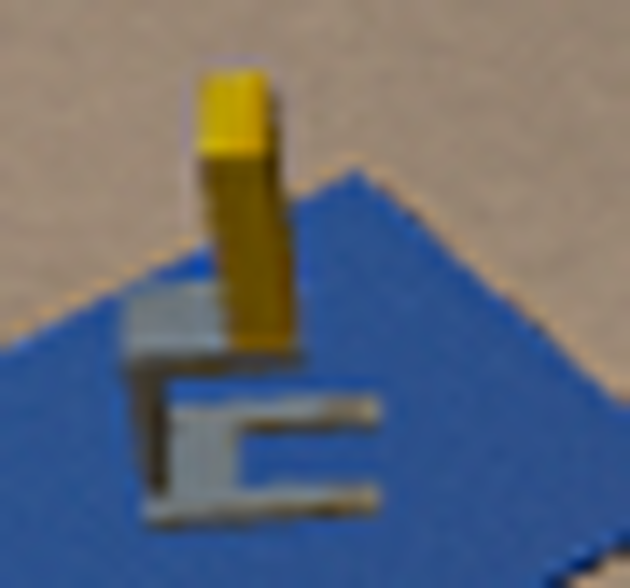

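View pics/c4.png

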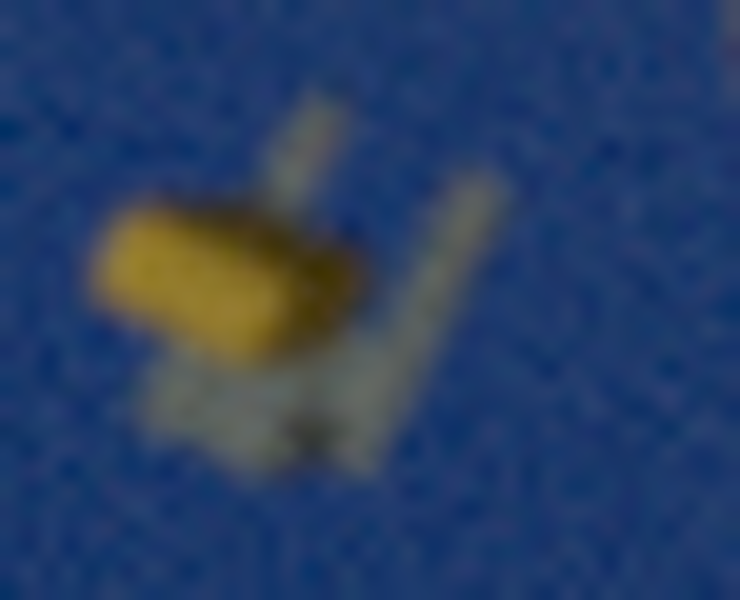

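Run:
```python
from h import *
S=load("side0");T=load("top0")
s=lambda u,v,z: onz(S,165+u/14-.46,140+v/14-.46,z)[:2]
t=lambda u,v,z: onz(T,168+u/20-.475,212+v/20-.475,z)[:2]
for n,a,b in(("S",s(380,404,.006),s(380,492,.006)),("T",t(330,92,.006),t(490,178,.006))):
    d=a-b; print(n,a,b,np.linalg.norm(d),"yaw",np.degrees(np.arctan2(d[1],d[0]))-90, "mid",(a+b)/2)
    y=np.arctan2(d[1],d[0])-np.pi/2; print("  origin from tips",(a+b)/2-.022*np.array([np.cos(y),np.sin(y)]))
# handle top face corners
q=[s(203,78,.112),s(265,78,.112),s(265,152,.112),s(203,152,.112)];print("S top face",np.mean(q,0),[np.linalg.norm(q[i]-q[i-1]).round(4) for i in range(4)],q)
q=[t(130,205,.112),t(290,265,.112),t(255,362,.112),t(90,285,.112)];print("T",np.mean(q,0),[np.linalg.norm(q[i]-q[i-1]).round(4) for i in range(4)],np.degrees(np.arctan2(*(q[0]-q[1])[::-1]))-90,np.degrees(np.arctan2(*(q[3]-q[2])[::-1]))-90)
```

```text
S [0.46415373 0.26748908] [0.45152279 0.24015472] 0.030111581751549703 yaw -24.801193008040215 mid [0.45783826 0.2538219 ]
  origin from tips [0.43786735 0.26305026]
T [0.46741147 0.26600953] [0.45329318 0.23824613] 0.031146947988456113 yaw -26.95432130329023 mid [0.46035233 0.25212783]
  origin from tips [0.44074223 0.26209999]
S top face [0.43681046 0.26033129] [np.float64(0.0254), np.float64(0.0138), np.float64(0.0253), np.float64(0.0136)] [array([0.43598195, 0.27539445]), array([0.44790653, 0.26845438]), array([0.43756384, 0.24531065]), array([0.42578953, 0.25216565])]
T [0.44057076 0.26177418] [np.float64(0.0138), np.float64(0.0267), np.float64(0.0159), np.float64(0.0284)] -19.304645383633897 -23.680253842585543
```

Run:
```python
from h import *
M=R.from_rotvec([-0.5001,-3.1013,.0017]).as_matrix();print(M.round(3)); print("y axis deg",np.degrees(np.arctan2(M[1,1],M[0,1])))
S=load("side0");T=load("top0")
# plug head / rim
for n,c,b in(("S",S,(235,185,280,220)),("T",T,(262,184,294,216))):
    H=hsv(c);k=np.zeros(H.shape[:2],bool);k[b[1]:b[3],b[0]:b[2]]=1
    red=((H[...,0]<10)|(H[...,0]>170))&(H[...,1]>110)&(H[...,2]>60)&k
    cnt=max(cv2.findContours(red.astype(np.uint8),cv2.RETR_EXTERNAL,cv2.CHAIN_APPROX_NONE)[0],key=cv2.contourArea)
    print(n,cv2.minEnclosingCircle(cnt),cv2.fitEllipse(cnt),cv2.boundingRect(cnt))
    m=np.zeros(red.shape,np.uint8);cv2.drawContours(m,[cnt],-1,1,-1)
    P=pts(c,m>0); print(np.median(P,0)); Pr=pts(c,red);print("rim z med",np.median(Pr[:,2]))
    head=(m>0)&~red&(H[...,1]<90); v,u=np.nonzero(head);print("head px",u.mean(),v.mean(),len(u),np.median(pts(c,head),0))
    # collar: dark pixels around
    P=pts(c,k&(H[...,2]<70)); 
    P=P[(P[:,2]>.08)&(P[:,2]<.12)];print("collar z",len(P),np.median(P,0))
```

```text
[[-0.949  0.314 -0.   ]
 [ 0.314  0.949 -0.001]
 [ 0.    -0.001 -1.   ]]
y axis deg 71.67925741454896
S ((256.0, 201.0), 7.280210018157959) ((255.9299774169922, 200.77247619628906), (11.986915588378906, 14.310462951660156), 90.1761474609375) (249, 195, 15, 13)
[ 0.52037763 -0.05440363  0.11554537]
rim z med 0.11455302366427622
head px 255.74074074074073 198.40740740740742 27 [ 0.52190958 -0.05001971  0.12199314]
collar z 195 [ 0.51284237 -0.06267218  0.1040893 ]
T ((277.5909118652344, 200.5), 7.049217700958252) ((277.6556091308594, 200.3560333251953), (13.140970230102539, 13.269808769226074), 142.5144805908203) (271, 194, 14, 14)
[ 0.52481222 -0.04991972  0.11377986]
rim z med 0.11321903745837525
head px 277.7241379310345 200.41379310344828 29 [ 0.52485285 -0.04987986  0.12052483]
collar z 198 [ 0.5217888  -0.05097833  0.10265746]
```

```bash
python3 -m creep '[[[0.126,-0.211,-0.032,0,0,-0.0452,1],[0.126,-0.211,-0.032,0,0,-0.0452,1],[0.126,-0.211,-0.032,0,0,-0.0452,1],[0.126,-0.211,-0.032,0,0,-0.0452,1],[0.126,-0.211,-0.032,0,0,-0.0452,1]]]' 40
```

```text
time_s: 0.6
tcp_pos: [0.3071, 0.4811, 0.1941]
orientation: [-1.555, -2.73, 0.001]
ft_force: [0.9, -0.6, -0.4]
width: 0.0929
```

```bash
python3 -m creep '[[[0.126,-0.211,-0.032,0,0,-0.0452,1],[0.126,-0.211,-0.032,0,0,-0.0452,1],[0.126,-0.211,-0.032,0,0,-0.0452,1],[0.126,-0.211,-0.032,0,0,-0.0452,1],[0.126,-0.211,-0.032,0,0,-0.0452,1]]]'
```

```text
time_s: 1.1
tcp_pos: [0.4016, 0.3229, 0.1702]
orientation: [-2.407, -2.019, 0.0]
ft_force: [0.4, -0.0, 0.4]
width: 0.093
```

```bash
python3 -m creep '[[[0.126,-0.211,-0.032,0,0,-0.0452,1],[0.126,-0.211,-0.032,0,0,-0.0452,1],[0,0,0,0,0,0,1]]]'
python3 - <<'E'
from h import *
from station import arm
for n in("side","top"):
    c=snap(n,n+"1")
o=arm.observe();M=R.from_rotvec(o["orientation"]).as_matrix();print(o["tcp_pos"],np.degrees(np.arctan2(M[1,1],M[0,1])),M[:,2],o["ft_force"])
S=load("side1");T=load("top1")
a=cv2.resize(S["img"][110:200,140:230],(400,400),interpolation=cv2.INTER_CUBIC)
b=cv2.resize(T["img"][190:250,153:213],(400,400),interpolation=cv2.INTER_CUBIC)
cv2.imwrite("pics/c5.png",np.hstack([a,b]))
E
```

```text
time_s: 1.4
tcp_pos: [0.4402, 0.258, 0.1602]
orientation: [2.67, 1.654, -0.002]
ft_force: [-0.9, 0.8, -0.8]
width: 0.0931
[0.43910785 0.26051619 0.16080928] -25.977072495320705 [-5.20728021e-04 -4.16266281e-05 -9.99999864e-01] [-0.59743385  0.43107704 -0.15530087]
```

View pics/c5.png

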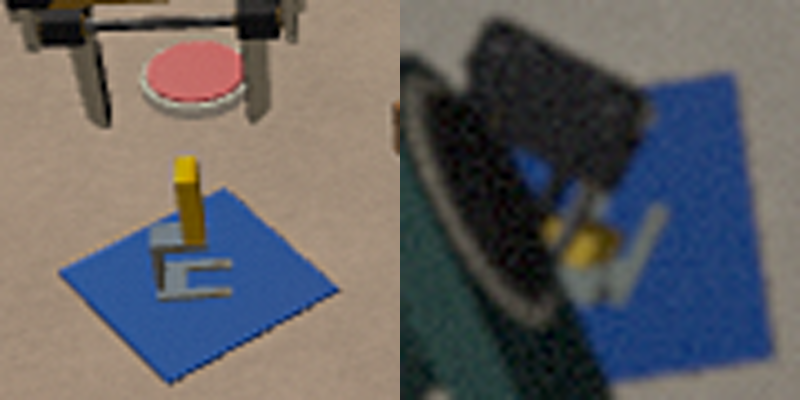

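Run:
```python
from h import *
S=load("side1");T=load("top1")
print(proj(S,[.4391,.2605,.161]),proj(T,[.4391,.2605,.161]))
print(onz(S,140+179*.225-.4,110+121*.225-.4,.161))
print("handle top predicted px", proj(S,[.4391,.2605,.112]),proj(T,[.4391,.2605,.112]))
M=R.from_rotvec([2.67,1.654,-.002]).as_matrix()
```

```text
[180.07260174 135.05643073] [173.28245755 226.75626733]
[0.43515859 0.25302013 0.161     ]
handle top predicted px [181.9120606  147.46567897] [177.48055121 225.96909023]
```

```bash
python3 -m creep '[[[0,0,-0.2,0,0,0,1],[0,0,-0.2,0,0,0,1],[0,0,-0.16,0,0,0,1],[0,0,-0.08,0,0,0,1],[0,0,0,0,0,0,1]]]'
```

```text
time_s: 2.0
tcp_pos: [0.438, 0.2614, 0.0638]
orientation: [-2.662, -1.668, 0.004]
ft_force: [-0.4, 0.2, 0.7]
width: 0.0928
```

```bash
python3 -m creep '[[[0,0,0,0,0,0,0],[0,0,0,0,0,0,0],[0,0,0,0,0,0,0],[0,0,0,0,0,0,0],[0,0,0,0,0,0,0]]]' 40
```

```text
time_s: 2.5
tcp_pos: [0.4391, 0.261, 0.0654]
orientation: [2.664, 1.666, 0.001]
ft_force: [-0.6, 0.2, 0.1]
width: 0.0578
```

```bash
python3 -m creep '[[[0,0,0,0,0,0,0],[0,0,0,0,0,0,0],[0,0,0,0,0,0,0],[0,0,0,0,0,0,0],[0,0,0,0,0,0,0]]]'
```

```text
time_s: 3.0
tcp_pos: [0.439, 0.261, 0.065]
orientation: [2.664, 1.666, -0.0]
ft_force: [-0.2, 0.3, 0.3]
width: 0.0179
```

```bash
python3 -m creep '[[[0,0,0,0,0,0,0],[0,0,0,0,0,0,0],[0,0,0,0,0,0,0]]]'; python3 -m creep '[[[0,0,0.1,0,0,0,0],[0,0,0.2,0,0,0,0],[0,0,0.2,0,0,0,0],[0,0,0.2,0,0,0,0],[0,0,0,0,0,0,0]]]'
```

```text
time_s: 3.3
tcp_pos: [0.439, 0.261, 0.065]
orientation: [2.664, 1.666, -0.0]
ft_force: [-0.3, -0.7, -0.8]
width: 0.0157
time_s: 3.8
tcp_pos: [0.4403, 0.2617, 0.1755]
orientation: [2.663, 1.666, 0.01]
ft_force: [0.4, -0.6, -0.7]
width: 0.0155
```

```bash
python3 -m creep '[[[0.025,-0.238,0.01,0,0,0,0],[0.025,-0.238,0.01,0,0,0,0],[0.025,-0.238,0.01,0,0,0,0],[0.025,-0.238,0.01,0,0,0,0],[0.025,-0.238,0.01,0,0,0,0]]]'; python3 -m creep '[[[0.025,-0.238,0.01,0,0,0,0],[0.025,-0.238,0.01,0,0,0,0],[0.025,-0.238,0.01,0,0,0,0],[0,0,0,0,0,0,0],[0,0,0,0,0,0,0]]]'
python3 - <<'E'
from h import *
from station import arm
for n in("side","top"):
    c=snap(n,n+"2")
o=arm.observe();M=R.from_rotvec(o["orientation"]).as_matrix();print(o["tcp_pos"],np.degrees(np.arctan2(M[1,1],M[0,1])),M[:,2],o["ft_force"])
S=load("side2");T=load("top2")
cv2.imwrite("pics/c6.png",cv2.resize(S["img"][150:230,200:290],None,fx=8,fy=7.5*8/7.5,interpolation=cv2.INTER_CUBIC)[:600])
b=cv2.resize(T["img"][168:232,236:310],(740,600),interpolation=cv2.INTER_CUBIC)
cv2.imwrite("pics/c7.png",b)
T0=load("top0");print(dep(T0,264.8,205.5,T0["depth"][205,265]))
E
```

```text
time_s: 4.3
tcp_pos: [0.4575, 0.0811, 0.1778]
orientation: [2.663, 1.666, 0.0]
ft_force: [0.6, -0.5, -1.4]
width: 0.0158
time_s: 4.8
tcp_pos: [0.4689, -0.025, 0.1821]
orientation: [-2.665, -1.663, 0.0]
ft_force: [1.5, 1.1, -1.9]
width: 0.0158
[ 0.46887394 -0.02396952  0.18202859] -25.930644964630936 [-1.70483687e-04  2.69027719e-04 -9.99999949e-01] [-0.3687599   0.24824111 -0.93604256]
[ 0.5078997  -0.0091673   0.06101551]
```

View pics/c6.png

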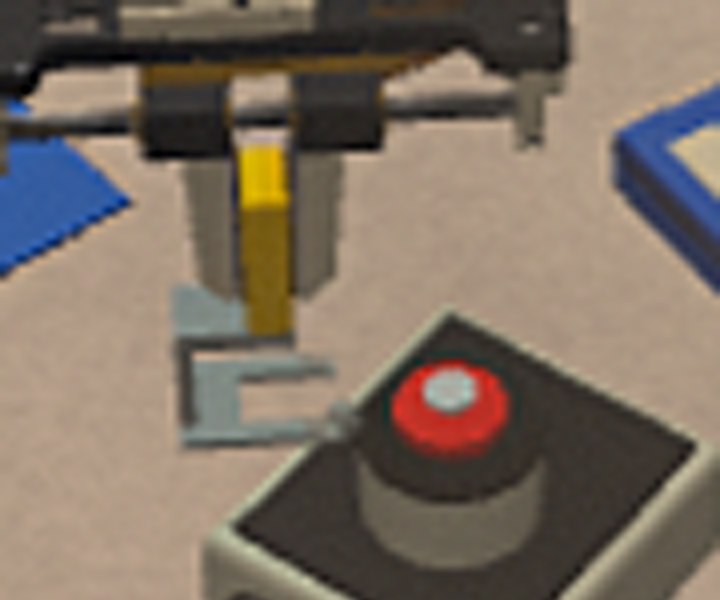

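View pics/c7.png

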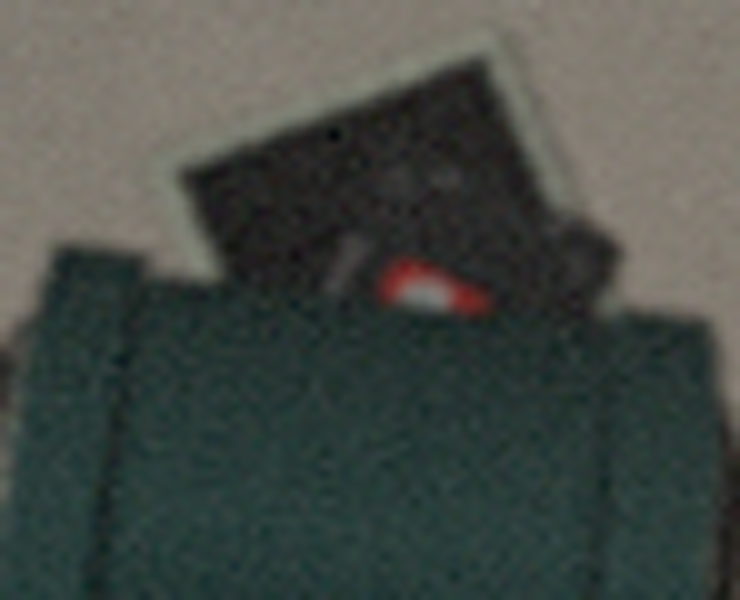

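```bash
python3 -m creep '[[[0.057,-0.027,0,0,0,0,0],[0.057,-0.027,0,0,0,0,0],[0,0,-0.04,0,0,0,0],[0,0,-0.04,0,0,0,0],[0,0,0,0,0,0,0]]]'
python3 - <<'E'
from h import *
from station import arm
for n in("side",):
    c=snap(n,n+"3")
o=arm.observe();print(o["tcp_pos"],o["ft_force"],o["ft_torque"])
S=load("side3")
cv2.imwrite("pics/c8.png",cv2.resize(S["img"][170:230,215:290],None,fx=10,fy=10,interpolation=cv2.INTER_CUBIC)[:600])
E
```

```text
time_s: 5.4
tcp_pos: [0.4856, -0.0325, 0.1686]
orientation: [-2.662, -1.665, 0.002]
ft_force: [-0.3, -1.0, -1.7]
width: 0.0159
[ 0.48572445 -0.03255177  0.16927075] [-0.26866496 -0.27688691 -1.14156496] [-0.05741506  0.09334888  0.00858381]
```

View pics/c8.png

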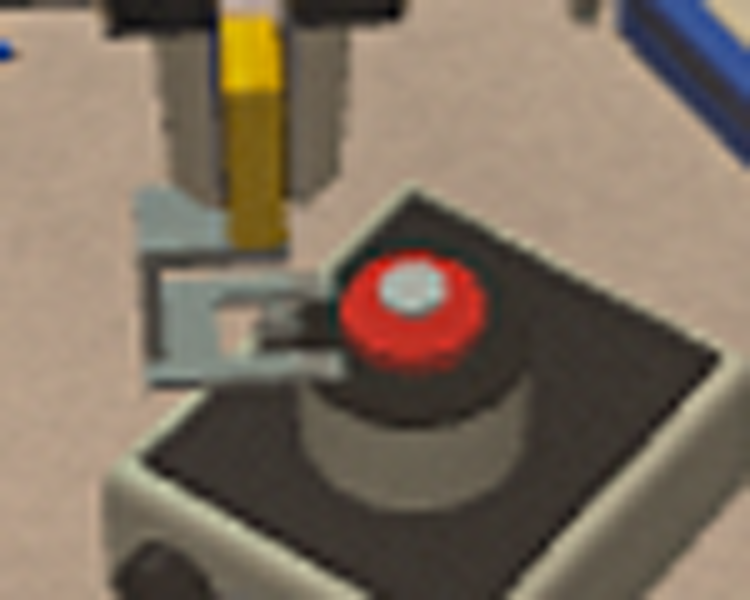

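```bash
python3 -m creep '[[[0,0,-0.0067,0,0,0,0],[0,0,-0.0067,0,0,0,0],[0,0,0,0,0,0,0]]]'; python3 -m creep '[[[0,0,-0.0067,0,0,0,0],[0,0,0,0,0,0,0]]]'
```

```text
time_s: 5.75
tcp_pos: [0.4861, -0.0327, 0.1681]
orientation: [2.663, 1.666, 0.0]
ft_force: [-0.2, -0.4, -0.9]
width: 0.0158
time_s: 5.95
tcp_pos: [0.4861, -0.0327, 0.167]
orientation: [2.664, 1.666, -0.0]
ft_force: [-0.8, 0.5, -0.2]
width: 0.0159
```

```bash
python3 -m creep '[[[0,0,-0.0067,0,0,0,0],[0,0,0,0,0,0,0]]]'; python3 -c "
from station import arm
o=arm.observe();print(o['tcp_pos'],o['ft_force'],o['ft_torque'])"
```

```text
time_s: 6.15
tcp_pos: [0.4861, -0.0327, 0.1659]
orientation: [-2.664, -1.666, 0.0]
ft_force: [-0.1, 0.3, -0.8]
width: 0.0159
[ 0.4860656  -0.03272338  0.16590476] [-0.0766156   0.29388846 -0.79741141] [-0.08264118  0.08414395 -0.04050109]
```

```bash
python3 -m creep '[[[0,0,-0.0067,0,0,0,0],[0,0,0,0,0,0,0]]]'; python3 -c "
from station import arm
o=arm.observe();print(o['tcp_pos'],o['ft_force'],o['ft_torque'])"
```

```text
time_s: 6.35
tcp_pos: [0.4862, -0.0327, 0.1651]
orientation: [2.663, 1.666, 0.0]
ft_force: [-0.6, 0.0, 0.7]
width: 0.0158
[ 0.48616577 -0.03273017  0.16511732] [-0.61791844  0.02134084  0.7099812 ] [-0.08658821  0.14591501  0.03994108]
```

```bash
for i in 1 2 3; do python3 -m creep '[[[0,0,0,0,0,0,0]]]' | grep -E "ft_force|tcp"; done
```

```text
tcp_pos: [0.4861, -0.0327, 0.1652]
ft_force: [-0.6, 0.9, 0.6]
tcp_pos: [0.4862, -0.0327, 0.1651]
ft_force: [-0.6, 0.7, 0.1]
tcp_pos: [0.4861, -0.0327, 0.1651]
ft_force: [0.5, 0.5, 0.5]
```

Run:
```python
from h import *
from station import arm
c=snap("side","side4")
o=arm.observe();print(o["tcp_pos"],o["ft_force"],o["ft_torque"])
cv2.imwrite("pics/c9.png",cv2.resize(c["img"][180:220,222:272],None,fx=15,fy=15,interpolation=cv2.INTER_CUBIC)[:600])
p=o["tcp_pos"]; y=np.radians(-26);ex=np.array([np.cos(y),np.sin(y),0]);ey=np.array([-np.sin(y),np.cos(y),0])
zc=.1042
f=lambda q:((proj(c,q)-[222,180]+.47)*15).round(0)
b=np.array([p[0],p[1],zc])
for s in(1,-1):
  for a in (.011,.019): print("tip",s*a,f(b+ex*.022+ey*s*a+[0,0,.002]))
  print("root in",f(b-ex*.011+ey*s*.011+[0,0,.004]), "out back",f(b-ex*.032+ey*s*.019+[0,0,.004]))
print("rim c",f([.524,-.05,zc+.0108]),[f(np.array([.524,-.05,zc+.0108])+.02*(np.cos(t)*ex+np.sin(t)*ey)) for t in (0,np.pi/2,np.pi,-np.pi/2)])
```

```text
[ 0.48613113 -0.03274758  0.16507992] [-0.33555586 -0.03496422  0.9609821 ] [-0.07513262  0.07547866  0.04152747]
tip 0.011 [412. 305.]
tip 0.019 [409. 274.]
root in [234. 307.] out back [118. 282.]
tip -0.011 [420. 393.]
tip -0.019 [423. 425.]
root in [240. 395.] out back [126. 434.]
rim c [522. 306.] [array([631., 300.]), array([514., 227.]), array([413., 312.]), array([531., 386.])]
```

View pics/c9.png

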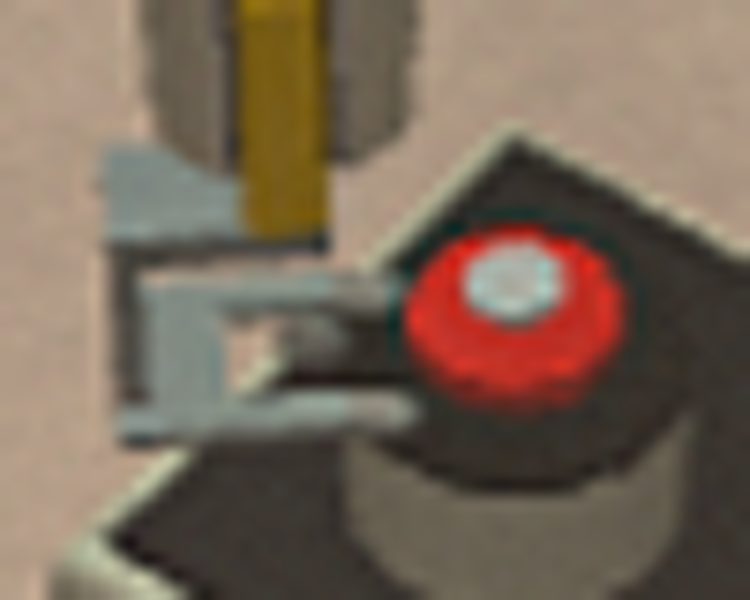

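Run:
```python
from h import *
c=load("side4");p=np.array([.48613,-.03275]);y=np.radians(-26)
ex=np.array([np.cos(y),np.sin(y),0]);ey=np.array([-np.sin(y),np.cos(y),0])
I=c["img"].astype(int)
for u in (234,237,240,243,246,248): print("col",u,[tuple(I[v,u]) for v in range(195,212)])
print("rim col 257 BGR",[tuple(I[v,257]) for v in range(191,210)])
zc=.1042;b=np.array([p[0],p[1],zc])
for u in (237,243,246):
    # predicted rows at that column along edges
    for nm,s,z in(("in+",.011,.004),("out+",.019,.004),("in-",-.011,.004),("out-top",-.019,.004),("out-bot",-.019,0)):
        L=np.array([proj(c,b+ex*a+ey*s+[0,0,z]) for a in np.linspace(-.03,.022,60)])
        print(u,nm,np.interp(u,L[:,0],L[:,1]).round(2))
```

```text
col 234 [(np.int64(122), np.int64(129), np.int64(121)), (np.int64(69), np.int64(79), np.int64(79)), (np.int64(78), np.int64(87), np.int64(97)), (np.int64(132), np.int64(149), np.int64(157)), (np.int64(132), np.int64(139), np.int64(130)), (np.int64(129), np.int64(138), np.int64(128)), (np.int64(130), np.int64(138), np.int64(128)), (np.int64(129), np.int64(139), np.int64(129)), (np.int64(130), np.int64(138), np.int64(129)), (np.int64(128), np.int64(137), np.int64(127)), (np.int64(129), np.int64(137), np.int64(129)), (np.int64(130), np.int64(139), np.int64(130)), (np.int64(131), np.int64(141), np.int64(132)), (np.int64(118), np.int64(126), np.int64(120)), (np.int64(90), np.int64(101), np.int64(104)), (np.int64(102), np.int64(122), np.int64(122)), (np.int64(56), np.int64(64), np.int64(68))]
col 237 [(np.int64(109), np.int64(115), np.int64(108)), (np.int64(68), np.int64(71), np.int64(74)), (np.int64(97), np.int64(111), np.int64(125)), (np.int64(135), np.int64(148), np.int64(159)), (np.int64(133), np.int64(143), np.int64(134)), (np.int64(102), np.int64(109), np.int64(102)), (np.int64(102),
[... 4034 characters left out ...]
, (np.int64(144), np.int64(153), np.int64(140)), (np.int64(74), np.int64(81), np.int64(127)), (np.int64(35), np.int64(46), np.int64(186)), (np.int64(35), np.int64(45), np.int64(190)), (np.int64(38), np.int64(49), np.int64(194)), (np.int64(35), np.int64(44), np.int64(162)), (np.int64(36), np.int64(43), np.int64(113)), (np.int64(38), np.int64(46), np.int64(77)), (np.int64(40), np.int64(47), np.int64(51)), (np.int64(41), np.int64(48), np.int64(52))]
237 in+ 200.03
237 out+ 197.92
237 in- 205.91
237 out-top 208.09
237 out-bot 209.07
243 in+ 199.7
243 out+ 197.6
243 in- 205.58
243 out-top 207.75
243 out-bot 208.74
246 in+ 199.53
246 out+ 197.43
246 in- 205.41
246 out-top 207.59
246 out-bot 208.57
```

```bash
python3 -m creep '[[[0.0033,0.0067,0,0,0,0,0],[0.018,-0.0088,0,0,0,0,0],[0.018,-0.0088,0,0,0,0,0],[0,0,0,0,0,0,0]]]'; python3 -c "
from station import arm
o=arm.observe();print(o['tcp_pos'],o['ft_force'],o['ft_torque'])"
```

```text
time_s: 7.1
tcp_pos: [0.4924, -0.0345, 0.165]
orientation: [2.664, 1.666, 0.0]
ft_force: [2.0, 0.1, 0.6]
width: 0.0162
[ 0.49239279 -0.03453028  0.16499984] [2.00090604 0.09859477 0.63138868] [-0.15348307 -0.23808905  0.02835252]
```

```bash
for i in 1 2; do python3 -m creep '[[[0,0,0,0,0,0,0]]]' >/dev/null; python3 -c "
from station import arm
o=arm.observe();print(o['tcp_pos'],o['ft_force'],o['ft_torque'],o['orientation'])"; done
python3 - <<'E'
from h import *
c=snap("side","side5")
cv2.imwrite("pics/c10.png",cv2.resize(c["img"][180:220,222:272],None,fx=15,fy=15,interpolation=cv2.INTER_CUBIC)[:600])
E
```

```text
[ 0.49227581 -0.03446664  0.16507766] [ 1.01728337 -0.43018936  0.75549239] [-0.13993355 -0.21991838  0.00039647] [2.66338300e+00 1.66549004e+00 5.11313945e-04]
[ 0.49213125 -0.03443966  0.16510188] [ 0.29874065 -0.64084002  0.72979527] [-0.18531185 -0.18583253  0.02377034] [2.66337995e+00 1.66555551e+00 4.04698488e-04]
```

View pics/c10.png

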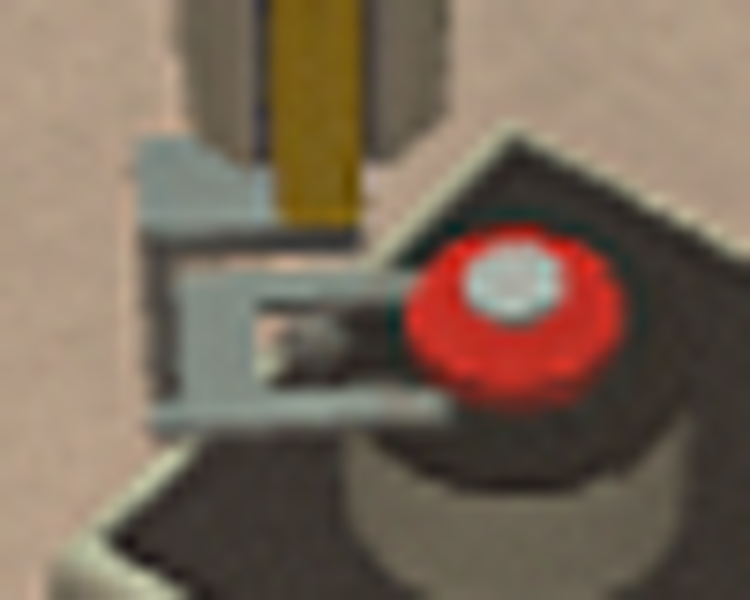

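```bash
python3 -m creep '[[[0.018,-0.0088,0,0,0,0,0],[0.018,-0.0088,0,0,0,0,0],[0,0,0,0,0,0,0]]]'; python3 -c "
from station import arm
o=arm.observe();print(o['tcp_pos'],o['ft_force'],o['ft_torque'])"; python3 -m creep '[[[0.018,-0.0088,0,0,0,0,0],[0.018,-0.0088,0,0,0,0,0],[0,0,0,0,0,0,0]]]'; python3 -c "
from station import arm
o=arm.observe();print(o['tcp_pos'],o['ft_force'],o['ft_torque'])"
```

```text
time_s: 7.65
tcp_pos: [0.4977, -0.0371, 0.1649]
orientation: [-2.664, -1.666, 0.0]
ft_force: [0.3, -0.3, 1.0]
width: 0.0159
[ 0.49765403 -0.0371277   0.16494111] [ 0.26269209 -0.33348853  0.98235967] [-0.1354844  -0.05846537  0.01732758]
time_s: 7.95
tcp_pos: [0.503, -0.0398, 0.1648]
orientation: [-2.663, -1.666, 0.0]
ft_force: [-0.6, -0.0, -1.8]
width: 0.0156
[ 0.50300916 -0.03977875  0.16477221] [-0.56756303 -0.04796152 -1.79100719] [ 0.02616177  0.15317384 -0.01260918]
```

Run:
```python
from h import *
c=snap("side","side6")
cv2.imwrite("pics/c11.png",cv2.resize(c["img"][180:220,222:272],None,fx=15,fy=15,interpolation=cv2.INTER_CUBIC)[:600])
```

```text
(no output)
```

View pics/c11.png

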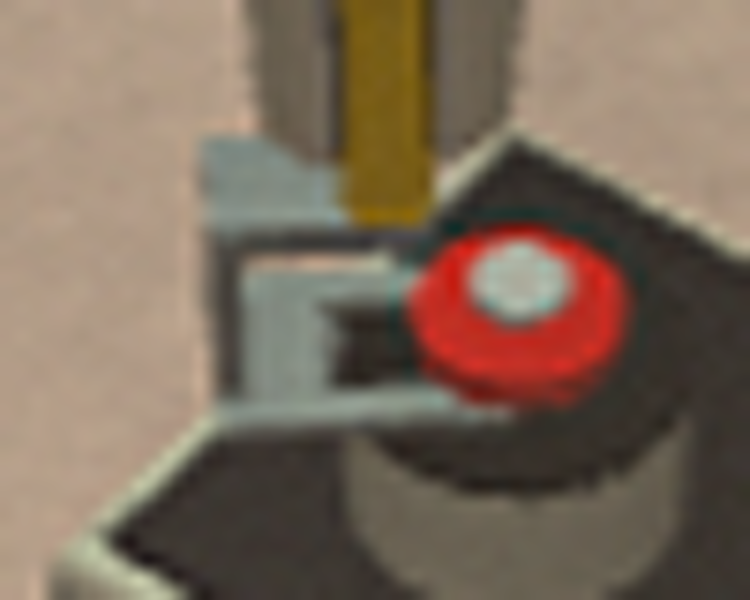

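```bash
python3 -m creep '[[[0.015,-0.0073,0,0,0,0,0],[0.015,-0.0073,0,0,0,0,0],[0,0,0,0,0,0,0]]]'; python3 -c "
from station import arm
o=arm.observe();print(o['tcp_pos'],o['ft_force'],o['ft_torque'])"; python3 -m creep '[[[0.015,-0.0073,0,0,0,0,0],[0.015,-0.0073,0,0,0,0,0],[0,0,0,0,0,0,0]]]'
python3 - <<'E'
from h import *
from station import arm
o=arm.observe();print(o['tcp_pos'],o['ft_force'],o['ft_torque'])
c=snap("side","side7")
cv2.imwrite("pics/c12.png",cv2.resize(c["img"][180:220,222:272],None,fx=15,fy=15,interpolation=cv2.INTER_CUBIC)[:600])
E
```

```text
time_s: 8.3
tcp_pos: [0.5074, -0.0419, 0.1648]
orientation: [-2.663, -1.666, 0.0]
ft_force: [-2.0, 1.0, -1.0]
width: 0.0156
[ 0.50740671 -0.04192562  0.16484354] [-1.97265777  0.95794846 -1.00207454] [ 0.17073551  0.45543847 -0.03580141]
time_s: 8.6
tcp_pos: [0.512, -0.0442, 0.1649]
orientation: [-2.664, -1.666, 0.0]
ft_force: [-1.4, 0.7, -2.6]
width: 0.0158
[ 0.51202386 -0.04415992  0.16492115] [-1.43164943  0.65822617 -2.62010911] [ 0.11186161  0.491382   -0.03927298]
```

View pics/c12.png

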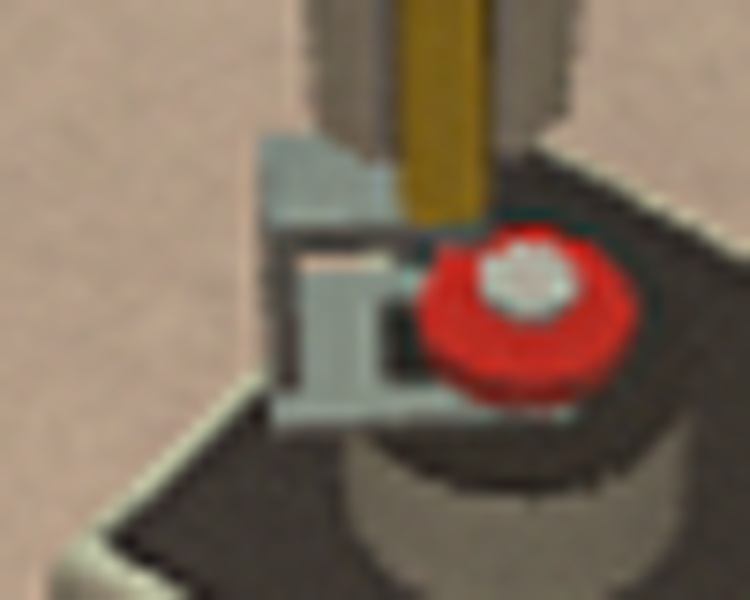

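```bash
cat >> h.py <<'E'
def rimtilt(cs):
    Q=[]
    for c in cs:
        H=hsv(c);k=np.zeros(H.shape[:2],bool);k[180:225,240:300]=1
        m=((H[...,0]<10)|(H[...,0]>170))&(H[...,1]>150)&(c["img"][...,2]>165)&k
        Q.append(pts(c,m))
    P=np.vstack(Q); 
    for _ in range(3):
        A=np.c_[P[:,:2]-P[:,:2].mean(0),np.ones(len(P))]; x=np.linalg.lstsq(A,P[:,2],rcond=None)[0]
        r=P[:,2]-A@x; s=r.std(); P=P[abs(r)<2.5*s]
    y=np.radians(-26)
    return len(P),P.mean(0).round(4),"slope ex %.3f ey %.3f"%(x[0]*np.cos(y)+x[1]*np.sin(y),-x[0]*np.sin(y)+x[1]*np.cos(y)),s
E
python3 - <<'E'
from h import *
from station import arm
print("upright",rimtilt([load(n) for n in("side0","side2","side3","side4","side5")]))
cs=[arm.capture("side") for i in range(5)]
print("now",rimtilt(cs+[load("side7")]))
print(arm.observe()["ft_force"],arm.observe()["tcp_pos"])
E
```

```text
upright (328, array([ 0.5204, -0.0525,  0.1154]), 'slope ex 0.016 ey -0.029', np.float64(0.0017007483630813642))
now (392, array([ 0.5223, -0.0532,  0.1159]), 'slope ex -0.033 ey -0.038', np.float64(0.0015657867262133867))
[ 0.63915122 -0.25727125 -3.75744003] [ 0.51193067 -0.04408933  0.16502762]
```

```bash
python3 -m creep '[[[0.015,-0.0073,0,0,0,0,0],[0.015,-0.0073,0,0,0,0,0],[0,0,0,0,0,0,0]]]'
python3 - <<'E'
from h import *
from station import arm
o=arm.observe();print(o['tcp_pos'],o['ft_force'],o['ft_torque'])
cs=[arm.capture("side") for i in range(4)]
print("now",rimtilt(cs));c=cs[-1]
cv2.imwrite("pics/c13.png",cv2.resize(c["img"][180:220,222:272],None,fx=15,fy=15,interpolation=cv2.INTER_CUBIC)[:600])
E
```

```text
time_s: 9.2
tcp_pos: [0.5164, -0.0463, 0.1649]
orientation: [-2.663, -1.666, 0.001]
ft_force: [-3.0, 0.8, -2.8]
width: 0.0161
[ 0.51638853 -0.0462603   0.1648849 ] [-2.97044837  0.77896492 -2.84140161] [ 0.29520578  0.7292509  -0.0704331 ]
now (258, array([ 0.5229, -0.0539,  0.1158]), 'slope ex -0.073 ey -0.042', np.float64(0.0015892613375530114))
```

View pics/c13.png

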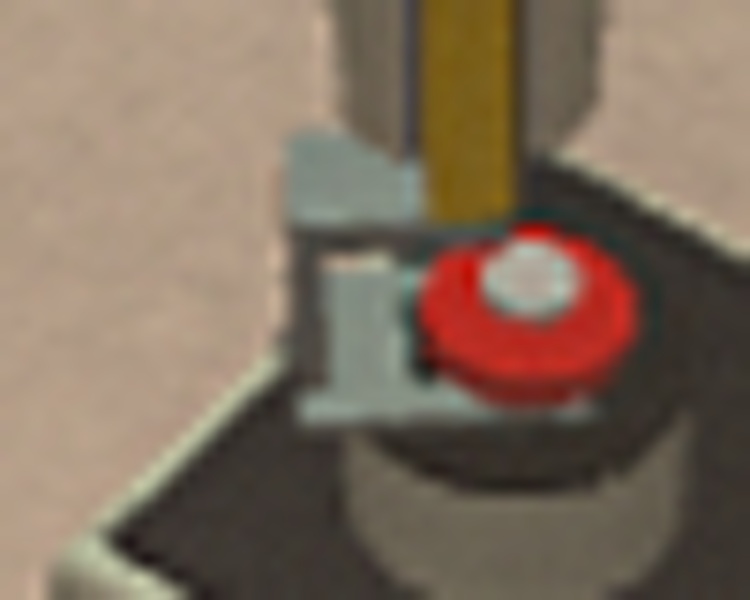

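```bash
python3 -m creep '[[[0,0,-0.004,0,0,0,0],[0,0,0,0,0,0,0]]]'
python3 - <<'E'
from h import *
from station import arm
o=arm.observe();print(o['tcp_pos'],o['ft_force'],o['ft_torque'])
cs=[arm.capture("side") for i in range(6)]
o=arm.observe();print(o['tcp_pos'],o['ft_force'],o['ft_torque'])
print("now",rimtilt(cs));np.savez("pics/side8.npz",**cs[-1])
E
```

```text
time_s: 9.6
tcp_pos: [0.5164, -0.0462, 0.1647]
orientation: [2.663, 1.666, 0.001]
ft_force: [-3.5, 1.1, 0.4]
width: 0.0157
[ 0.51637758 -0.04622424  0.16473486] [-3.46821934  1.14045917  0.36754237] [0.20289653 0.84016217 0.01491596]
[ 0.5163637  -0.04623083  0.16462694] [-2.91143485  1.396478    1.42509303] [0.17942687 0.91059334 0.03605876]
now (386, array([ 0.5226, -0.0535,  0.1156]), 'slope ex -0.066 ey -0.039', np.float64(0.0016846214738132866))
```

```bash
python3 -m creep '[[[0,0,-0.003,0,0,0,0],[0,0,0,0,0,0,0]]]'
python3 - <<'E'
from h import *
from station import arm
o=arm.observe();print(o['tcp_pos'],o['ft_force'],o['ft_torque'])
cs=[arm.capture("side") for i in range(6)]
o=arm.observe();print(o['tcp_pos'],o['ft_force'],o['ft_torque'])
print("now",rimtilt(cs));np.savez("pics/side9.npz",**cs[-1])
c=cs[-1]
cv2.imwrite("pics/c14.png",cv2.resize(c["img"][180:220,222:272],None,fx=15,fy=15,interpolation=cv2.INTER_CUBIC)[:600])
E
```

```text
time_s: 10.1
tcp_pos: [0.5165, -0.0462, 0.1644]
orientation: [2.663, 1.666, 0.001]
ft_force: [-3.3, 0.7, 5.5]
width: 0.0159
[ 0.51648134 -0.046228    0.16438543] [-3.32797206  0.7029492   5.47616915] [0.18715387 0.99349193 0.0216816 ]
[ 0.51648303 -0.04623911  0.16439244] [-3.43826771  1.22954512  5.53072516] [0.14634714 0.91248136 0.00643926]
now (374, array([ 0.5226, -0.054 ,  0.1156]), 'slope ex -0.050 ey -0.025', np.float64(0.0015702953647303368))
```

View pics/c14.png

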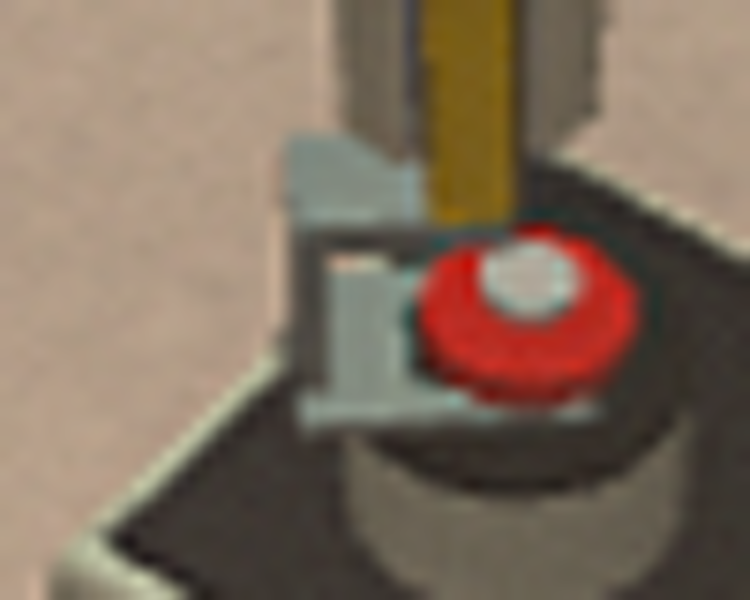

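```bash
cat >> h.py <<'E'
def headrim(c):
    H=hsv(c);k=np.zeros(H.shape[:2],bool);k[175:225,240:300]=1
    red=((H[...,0]<10)|(H[...,0]>170))&(H[...,1]>110)&(c["img"][...,2]>80)&k
    cnt=max(cv2.findContours(red.astype(np.uint8),cv2.RETR_EXTERNAL,cv2.CHAIN_APPROX_NONE)[0],key=cv2.contourArea)
    m=np.zeros(red.shape,np.uint8);cv2.drawContours(m,[cnt],-1,1,-1)
    w=(m>0)*np.clip((c["img"][...,0].astype(float)-60)/90,0,1)
    v,u=np.mgrid[:w.shape[0],:w.shape[1]]
    mm=cv2.moments(m,True)
    return "head %.2f %.2f"%((w*u).sum()/w.sum(),(w*v).sum()/w.sum()),"rim %.2f %.2f"%(mm["m10"]/mm["m00"],mm["m01"]/mm["m00"])
E
python3 - <<'E'
from h import *
for i in(0,2,4,5,6,7,8,9): print(i,headrim(load(f"side{i}")))
S=load("side9");a=np.array([.5225,-.05,.104]);print(proj(S,a+[.0045*.2,-.0022*.2,0])-proj(S,a),proj(S,a+[0,0,.001])-proj(S,a))
E
```

```text
0 ('head 255.76 198.29', 'rim 255.96 200.61')
2 ('head 255.76 198.29', 'rim 255.86 200.64')
4 ('head 255.76 198.28', 'rim 255.82 200.61')
5 ('head 255.70 198.29', 'rim 255.86 200.64')
6 ('head 256.07 198.24', 'rim 256.10 200.55')
7 ('head 256.60 198.15', 'rim 256.58 200.57')
8 ('head 257.12 198.76', 'rim 256.82 201.27')
9 ('head 255.91 198.89', 'rim 256.77 201.30')
[ 0.36087038 -0.01964125] [ 0.00143974 -0.24509369]
```

```bash
python3 -m creep '[[[0.009,-0.0044,0,0,0,0,0],[0,0,0,0,0,0,0]]]'
python3 - <<'E'
from h import *
from station import arm
cs=[arm.capture("side") for i in range(3)]
o=arm.observe();print(o['tcp_pos'],o['ft_force'],o['ft_torque'])
print("now",rimtilt(cs),headrim(cs[0]),headrim(cs[-1]))
E
```

```text
time_s: 10.6
tcp_pos: [0.518, -0.0469, 0.1643]
orientation: [2.663, 1.666, 0.001]
ft_force: [-2.8, 1.3, 6.5]
width: 0.0158
[ 0.51794681 -0.04690266  0.16433954] [-3.18755303  0.8330285   4.38269263] [ 0.22657172  0.69331315 -0.01527916]
now (193, array([ 0.5224, -0.0538,  0.1156]), 'slope ex -0.052 ey -0.061', np.float64(0.0017007554015011344)) ('head 255.72 198.61', 'rim 256.77 201.38') ('head 255.73 198.89', 'rim 256.74 201.40')
```

```bash
python3 -m creep '[[[0.009,-0.0044,0,0,0,0,0],[0.009,-0.0044,0,0,0,0,0],[0,0,0,0,0,0,0]]]'
python3 - <<'E'
from h import *
from station import arm
cs=[arm.capture("side") for i in range(3)]
o=arm.observe();print(o['tcp_pos'],o['ft_force'],o['ft_torque'])
print("now",rimtilt(cs),headrim(cs[0]),headrim(cs[-1]))
E
```

```text
time_s: 11.05
tcp_pos: [0.5206, -0.0482, 0.1643]
orientation: [2.663, 1.666, 0.001]
ft_force: [-3.3, 1.7, 5.4]
width: 0.016
[ 0.52058504 -0.04820869  0.16422683] [-3.20071469  1.59408971  4.5084611 ] [ 0.2340219   0.72366483 -0.01782832]
now (196, array([ 0.5222, -0.0536,  0.1155]), 'slope ex -0.059 ey -0.021', np.float64(0.00170619207316981)) ('head 256.57 198.46', 'rim 256.84 201.33') ('head 255.14 198.79', 'rim 256.80 201.44')
```

```bash
python3 -m creep '[[[0.009,-0.0044,0,0,0,0,0],[0.009,-0.0044,0,0,0,0,0],[0,0,0,0,0,0,0]]]'
python3 - <<'E'
from h import *
from station import arm
cs=[arm.capture("side") for i in range(3)]
o=arm.observe();print(o['tcp_pos'],o['ft_force'],o['ft_torque'])
print("now",rimtilt(cs),headrim(cs[0]),headrim(cs[-1]))
c=cs[-1]
cv2.imwrite("pics/c15.png",cv2.resize(c["img"][180:220,222:272],None,fx=15,fy=15,interpolation=cv2.INTER_CUBIC)[:600])
E
```

```text
time_s: 11.5
tcp_pos: [0.5232, -0.0495, 0.1641]
orientation: [-2.663, -1.666, -0.0]
ft_force: [-3.6, 1.0, 6.2]
width: 0.0162
[ 0.52316055 -0.04947814  0.16414778] [-3.56344768  1.6098073   6.44011862] [0.3587095  0.90140667 0.0044464 ]
now (190, array([ 0.5221, -0.0539,  0.1156]), 'slope ex -0.055 ey -0.060', np.float64(0.0016475713739767105)) ('head 255.74 198.52', 'rim 256.90 201.60') ('head 257.52 198.50', 'rim 256.89 201.54')
```

View pics/c15.png

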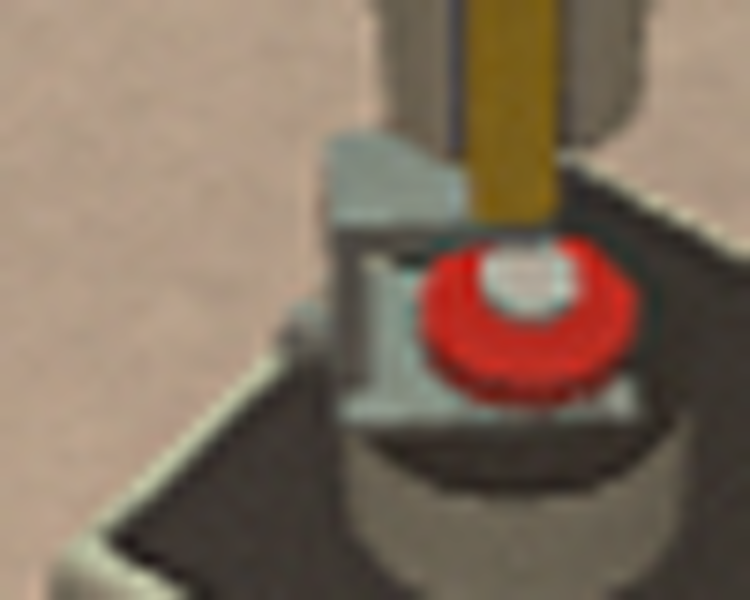

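```bash
python3 -m creep '[[[0.009,-0.0044,0,0,0,0,0],[0,0,0,0,0,0,0]]]';  python3 -m creep '[[[0.006,-0.003,0,0,0,0,0],[0,0,0,0,0,0,0]]]'
```

```text
time_s: 11.85
tcp_pos: [0.5244, -0.0501, 0.1641]
orientation: [-2.663, -1.666, 0.0]
ft_force: [-4.3, 2.7, 5.2]
width: 0.0158
time_s: 12.05
tcp_pos: [0.5253, -0.0505, 0.164]
orientation: [-2.663, -1.666, 0.0]
ft_force: [-4.3, 3.4, 4.6]
width: 0.0159
```

```bash
python3 -m creep '[[[0.005,-0.0024,0,0,0,0,0],[0,0,0,0,0,0,0]]]'
python3 - <<'E'
from h import *
from station import arm
cs=[arm.capture("side") for i in range(3)]
o=arm.observe();print(o['tcp_pos'],o['ft_force'],o['ft_torque'])
print("now",rimtilt(cs),headrim(cs[0]),headrim(cs[-1]))
E
```

```text
time_s: 12.25
tcp_pos: [0.526, -0.0509, 0.164]
orientation: [-2.663, -1.666, 0.0]
ft_force: [-3.7, 2.5, 4.5]
width: 0.0161
[ 0.52594047 -0.05085804  0.16401296] [-5.09395686  2.15299707  6.09090117] [0.54280529 1.17893592 0.0336083 ]
now (192, array([ 0.5216, -0.0541,  0.1158]), 'slope ex -0.059 ey -0.053', np.float64(0.001595999019650408)) ('head 257.92 198.67', 'rim 256.89 201.63') ('head 258.04 198.69', 'rim 256.95 201.64')
```

```bash
python3 -m creep '[[[0.005,-0.0024,0,0,0,0,0],[0,0,0,0,0,0,0]]]'; python3 -m creep '[[[0,0,0,0,0,0,0]]]'
```

```text
time_s: 12.6
tcp_pos: [0.5267, -0.0512, 0.164]
orientation: [-2.663, -1.666, 0.0]
ft_force: [-4.8, 3.0, 6.2]
width: 0.0156
time_s: 12.7
tcp_pos: [0.5267, -0.0512, 0.164]
orientation: [-2.663, -1.666, 0.0]
ft_force: [-3.6, 3.4, 5.4]
width: 0.0157
```

Run:
```python
from h import *
from station import arm
c=snap("side","side12");o=arm.observe();p=o["tcp_pos"];print(p,headrim(c))
y=np.radians(-26);ex=np.array([np.cos(y),np.sin(y),0]);ey=np.array([-np.sin(y),np.cos(y),0])
im=cv2.resize(c["img"][175:215,225:275],None,fx=15,fy=15,interpolation=cv2.INTER_CUBIC)
f=lambda q:tuple(int(x) for x in ((proj(c,q)-[225,175]+.47)*15))
b=np.array([p[0],p[1],p[2]-.061])
for q in (ex*.022-ey*.011+[0,0,.002],ex*.022-ey*.019+[0,0,.002],ex*.022-ey*.019,-ex*.032-ey*.019+[0,0,.004],ex*.022+ey*.019+[0,0,.002],-ex*.032+ey*.012+[0,0,.048],-ex*.032-ey*.012+[0,0,.048],ex*.008-ey*.015+[0,0,.048]):
    cv2.circle(im,f(b+q),4,(0,255,0),1)
cv2.imwrite("pics/c16.png",im)
```

```text
[ 0.52668916 -0.05117952  0.16401933] ('head 257.94 198.59', 'rim 256.79 201.62')
```

View pics/c16.png

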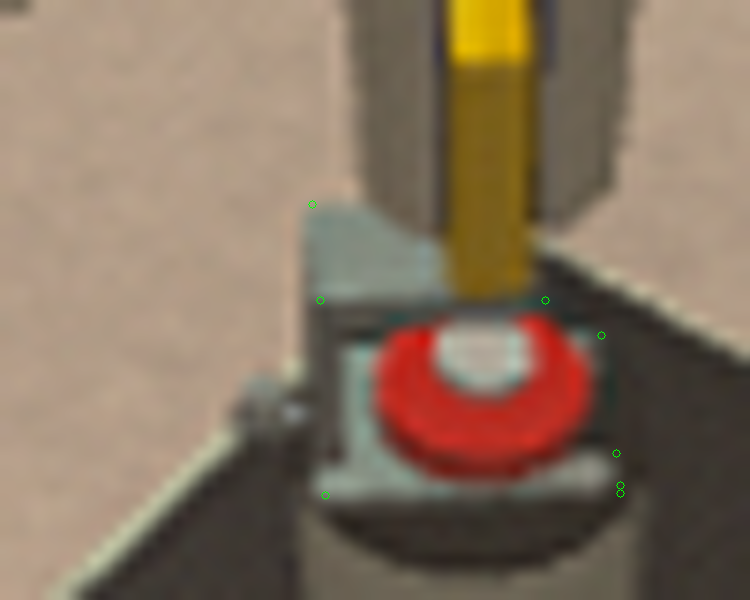

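```bash
python3 -m creep '[[[-0.004,0.002,0.003,0,0,0,0],[0,0,0.007,0,0,0,0],[0,0,0,0,0,0,0]]]'
python3 - <<'E'
from h import *
from station import arm
cs=[arm.capture("side") for i in range(4)]
o=arm.observe();print(o['tcp_pos'],o['ft_force'],o['ft_torque'])
print("now",rimtilt(cs),headrim(cs[0]),headrim(cs[-1]))
E
```

```text
time_s: 13.05
tcp_pos: [0.5261, -0.051, 0.165]
orientation: [-2.663, -1.666, 0.001]
ft_force: [0.2, 0.5, -3.1]
width: 0.016
[ 0.52614006 -0.05104513  0.16514239] [-0.27161272  1.60497448 -5.03996482] [0.16720803 0.1672044  0.02460292]
now (263, array([ 0.522 , -0.0541,  0.1163]), 'slope ex -0.045 ey -0.044', np.float64(0.001615521219326516)) ('head 257.64 198.96', 'rim 256.59 201.37') ('head 258.59 198.89', 'rim 256.60 201.28')
```

```bash
python3 -m creep '[[[-0.006,0.003,0,0,0,0,0],[0,0,0,0,0,0,0]]]'
python3 - <<'E'
from h import *
from station import arm
cs=[arm.capture("side") for i in range(4)]
o=arm.observe();print(o['tcp_pos'],o['ft_force'],o['ft_torque'])
print("now",rimtilt(cs),headrim(cs[0]),headrim(cs[-1]))
c=cs[-1]
cv2.imwrite("pics/c17.png",cv2.resize(c["img"][175:215,225:275],None,fx=15,fy=15,interpolation=cv2.INTER_CUBIC))
E
```

```text
time_s: 13.45
tcp_pos: [0.5253, -0.0506, 0.1653]
orientation: [2.664, 1.666, -0.0]
ft_force: [0.9, -0.2, -5.7]
width: 0.0158
[ 0.52527904 -0.05058541  0.16535757] [ 0.84669578 -1.55474995 -5.0158621 ] [-0.08274799 -0.00216773 -0.00413896]
now (263, array([ 0.5211, -0.0538,  0.1165]), 'slope ex -0.011 ey -0.034', np.float64(0.0016325538974968283)) ('head 253.33 199.97', 'rim 256.11 201.44') ('head 253.77 199.33', 'rim 256.12 201.43')
```

View pics/c17.png

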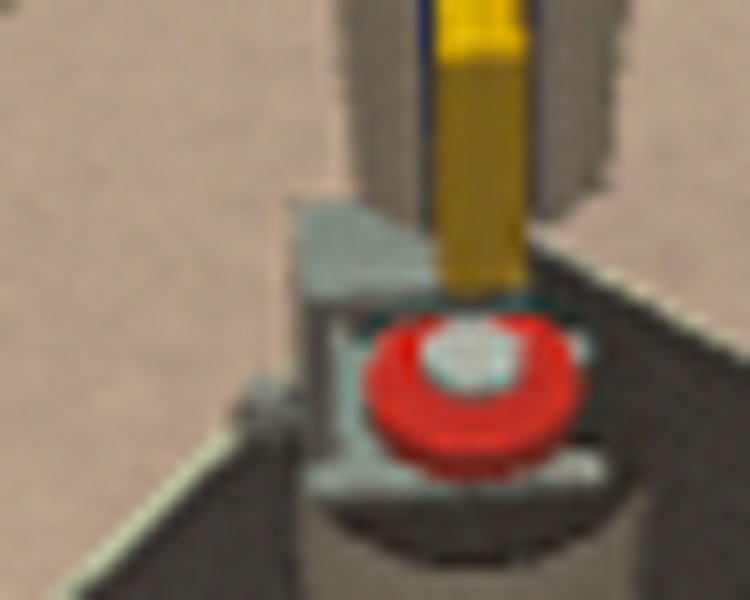

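```bash
python3 -m creep '[[[0,0,0.01,0,0,0,0],[0,0,0.01,0,0,0,0],[0,0,0,0,0,0,0]]]' | grep -E "time|tcp|force"; python3 -m creep '[[[0,0,0.01,0,0,0,0],[0,0,0.01,0,0,0,0],[0,0,0,0,0,0,0]]]'| grep -E "time|tcp|force"
python3 - <<'E'
from h import *
from station import arm
cs=[arm.capture("side") for i in range(3)]
o=arm.observe();print(o['tcp_pos'],o['ft_force'],o['ft_torque'])
print("now",rimtilt(cs),headrim(cs[0]),headrim(cs[-1]))
E
```

```text
time_s: 13.95
tcp_pos: [0.5253, -0.0506, 0.1686]
ft_force: [0.2, -0.7, -6.9]
time_s: 14.25
tcp_pos: [0.5251, -0.0506, 0.1713]
ft_force: [-0.7, -0.5, -10.4]
[ 0.52512717 -0.05057776  0.17133702] [ -0.96587949   0.38732593 -10.41720037] [-0.00113949  0.35994396 -0.02682503]
now (204, array([ 0.5207, -0.0523,  0.1224]), 'slope ex -0.008 ey -0.038', np.float64(0.0016390867410613966)) ('head 255.68 197.64', 'rim 255.98 199.35') ('head 255.68 197.65', 'rim 255.98 199.31')
```

```bash
python3 -m creep '[[[0,0,0.01,0,0,0,0],[0,0,0.01,0,0,0,0],[0,0,0,0,0,0,0]]]' | grep -E "time|tcp|force"; python3 -c "
from h import *
from station import arm
c=arm.capture('side');print(rimtilt([c]),headrim(c))"
```

```text
time_s: 14.7
tcp_pos: [0.5254, -0.0506, 0.1748]
ft_force: [-1.3, 0.6, -7.7]
(68, array([ 0.5216, -0.0515,  0.1259]), 'slope ex -0.007 ey -0.053', np.float64(0.001563875197182746)) ('head 255.81 196.71', 'rim 256.16 198.44')
```

```bash
python3 -m creep '[[[0,0,0.01,0,0,0,0],[0,0,0.01,0,0,0,0],[0,0,0,0,0,0,0]]]' | grep -E "time|tcp|force"; python3 -c "
from h import *
from station import arm
c=arm.capture('side');print(rimtilt([c]),headrim(c))"
```

```text
time_s: 15.05
tcp_pos: [0.5254, -0.0506, 0.1779]
ft_force: [-1.0, 1.3, -7.8]
(68, array([ 0.522 , -0.0526,  0.129 ]), 'slope ex 0.013 ey -0.018', np.float64(0.001647737164670276)) ('head 255.88 195.85', 'rim 256.22 197.72')
```

Upright and sliding steadily; keep pulling straight up.

```bash
python3 -m creep '[[[0,0,0.01,0,0,0,0],[0,0,0.01,0,0,0,0],[0,0,0,0,0,0,0]]]' | grep -E "time|tcp|force"; python3 -m creep '[[[0,0,0.01,0,0,0,0],[0,0,0.01,0,0,0,0],[0,0,0,0,0,0,0]]]' | grep -E "time|tcp|force"
python3 - <<'E'
from h import *
from station import arm
c=arm.capture('side');print(rimtilt([c]),headrim(c))
cv2.imwrite("pics/c18.png",cv2.resize(c["img"][165:215,225:275],None,fx=12,fy=12,interpolation=cv2.INTER_CUBIC))
E
```

```text
time_s: 15.4
tcp_pos: [0.5259, -0.0507, 0.1817]
ft_force: [0.6, 0.9, -1.2]
time_s: 15.7
tcp_pos: [0.5256, -0.0506, 0.1841]
ft_force: [-0.0, -0.3, -1.6]
(72, array([ 0.521 , -0.053 ,  0.1359]), 'slope ex 0.006 ey -0.041', np.float64(0.0016860648836853212)) ('head 253.24 193.47', 'rim 256.13 196.35')
```

View pics/c18.png

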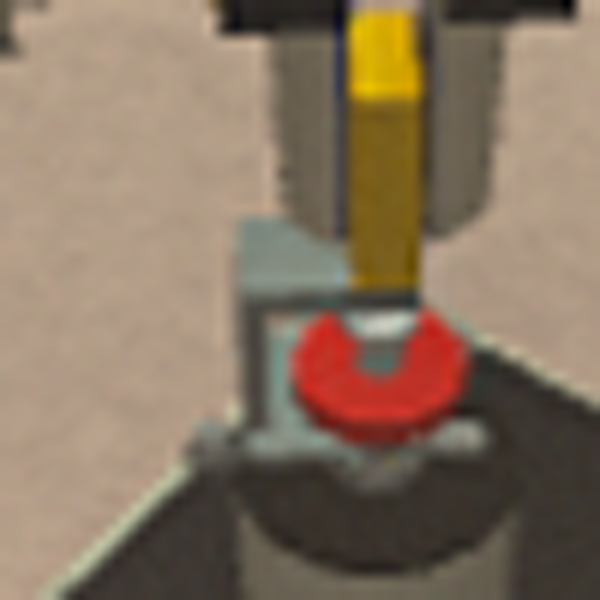

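```bash
python3 -m creep '[[[0,0,0.02,0,0,0,0],[0,0,0.05,0,0,0,0],[0,0,0.08,0,0,0,0],[0,0,0.08,0,0,0,0],[0,0,0.05,0,0,0,0]]]'
python3 - <<'E'
from h import *
S=load("side0");T=load("top0")
cv2.imwrite("pics/c19.png",np.hstack([cv2.resize(S["img"][265:355,225:325],(400,360),interpolation=cv2.INTER_CUBIC),cv2.resize(T["img"][192:272,314:394],(400,360),interpolation=cv2.INTER_CUBIC)]))
c=snap("side","side13")
cv2.imwrite("pics/c20.png",cv2.resize(c["img"][135:215,215:295],None,fx=7,fy=7,interpolation=cv2.INTER_CUBIC))
E
```

```text
time_s: 16.25
tcp_pos: [0.5256, -0.0506, 0.2274]
orientation: [2.663, 1.665, 0.002]
ft_force: [0.2, -0.2, -1.8]
width: 0.0159
```

View pics/c19.png

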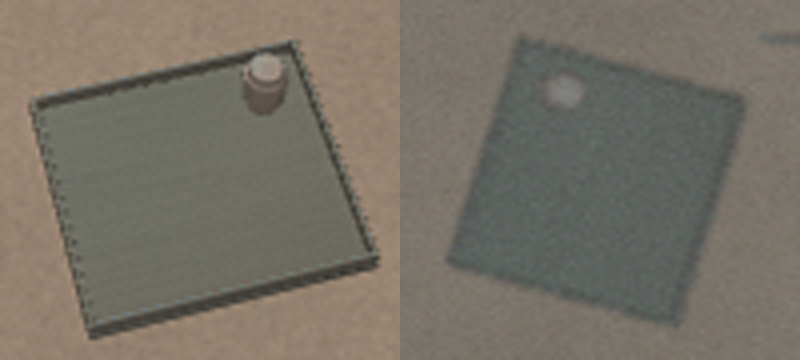

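View pics/c20.png

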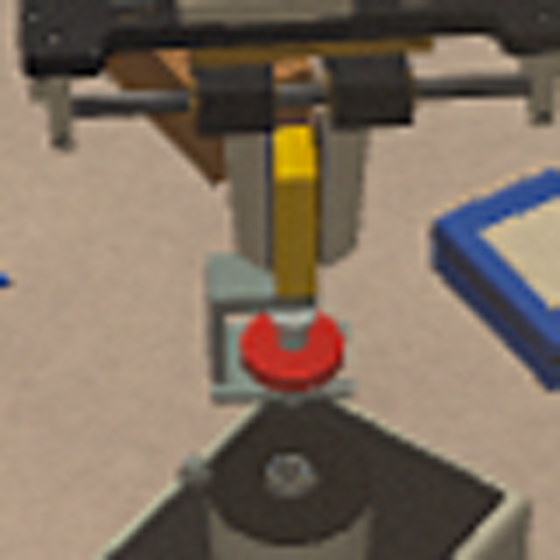

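Run:
```python
from h import *
S=load("side0");T=load("top0")
z=.016
s=[onz(S,225+u/4-.4,265+v/4-.4,z)[:2] for u,v in((33,103),(295,42),(378,258),(92,328))]
t=[onz(T,314+(u-400)/5-.4,192+v/4.5-.4,z)[:2] for u,v in((520,38),(745,98),(680,325),(448,262))]
for q in(s,t): print(np.round(q,3).tolist(),np.mean(q,0).round(4),[np.linalg.norm(q[i]-q[i-1]).round(3) for i in range(4)],[np.degrees(np.arctan2(*(q[i]-q[i-1])[::-1])).round(1) for i in range(4)])
print("objective",onz(T,314+163/5-.4,192+92/4.5-.4,.046),onz(S,225+266/4-.4,265+65/4-.4,.046))
```

```text
[[0.359, -0.213], [0.529, -0.26], [0.486, -0.411], [0.317, -0.362]] [ 0.4227 -0.3116] [np.float64(0.155), np.float64(0.177), np.float64(0.158), np.float64(0.176)] [np.float64(74.3), np.float64(-15.3), np.float64(-105.9), np.float64(163.9)]
[[0.531, -0.254], [0.489, -0.405], [0.32, -0.362], [0.363, -0.207]] [ 0.4259 -0.3071] [np.float64(0.174), np.float64(0.157), np.float64(0.174), np.float64(0.161)] [np.float64(-15.7), np.float64(-105.6), np.float64(165.6), np.float64(74.3)]
objective [ 0.49130781 -0.27654042  0.046     ] [ 0.49074801 -0.28001162  0.046     ]
```

```bash
python3 -m creep '[[[-0.018,-0.05,0,0,0,0,0],[-0.036,-0.1,0,0,0,0,0],[-0.054,-0.15,0,0,0,0,0],[-0.068,-0.188,0,0,0,0,0],[-0.068,-0.188,0,0,0,0,0]]]'| grep -E "time|tcp|force"; python3 -m creep '[[[-0.068,-0.188,0,0,0,0,0],[-0.068,-0.188,0,0,0,0,0],[-0.068,-0.188,0,0,0,0,0],[-0.068,-0.188,0,0,0,0,0],[-0.054,-0.15,0,0,0,0,0]]]'| grep -E "time|tcp|force"; python3 -m creep '[[[-0.036,-0.1,0,0,0,0,0],[-0.018,-0.05,0,0,0,0,0],[-0.011,-0.031,0,0,0,0,0],[0,0,0,0,0,0,0],[0,0,0,0,0,0,0]]]'
python3 - <<'E'
from h import *
c=snap("side","side14");print(c["img"].shape)
cv2.imwrite("pics/c21.png",cv2.resize(c["img"][190:350,200:360],None,fx=3.75,fy=3.75,interpolation=cv2.INTER_CUBIC))
E
```

```text
time_s: 16.8
tcp_pos: [0.4879, -0.1531, 0.2249]
ft_force: [0.3, 0.8, -1.7]
time_s: 17.3
tcp_pos: [0.4386, -0.2889, 0.2249]
ft_force: [-0.7, 0.4, -1.3]
time_s: 17.8
tcp_pos: [0.4303, -0.3139, 0.2255]
orientation: [-2.663, -1.667, -0.0]
ft_force: [0.7, -0.6, -1.0]
width: 0.0161
(384, 512, 3)
```

View pics/c21.png

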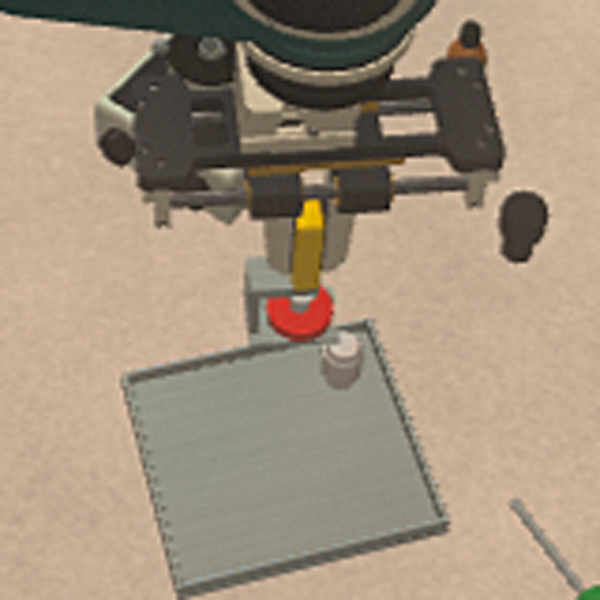

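```bash
python3 -m creep '[[[0,0,-0.05,0,0,0,0],[0,0,-0.11,0,0,0,0],[0,0,-0.17,0,0,0,0],[0,0,-0.2,0,0,0,0],[0,0,-0.17,0,0,0,0]]]'| grep -E "time|tcp|force"; python3 -m creep '[[[0,0,-0.11,0,0,0,0],[0,0,-0.06,0,0,0,0],[0,0,-0.03,0,0,0,0],[0,0,0,0,0,0,0]]]'| grep -E "time|tcp|force"
python3 - <<'E'
from h import *
c=snap("side","side15")
cv2.imwrite("pics/c22.png",cv2.resize(c["img"][250:350,220:340],None,fx=6,fy=6,interpolation=cv2.INTER_CUBIC))
E
```

```text
time_s: 18.35
tcp_pos: [0.4295, -0.3137, 0.1175]
ft_force: [0.8, 0.2, -1.1]
time_s: 18.75
tcp_pos: [0.4302, -0.3145, 0.0905]
ft_force: [1.2, -0.3, -1.1]
```

View pics/c22.png

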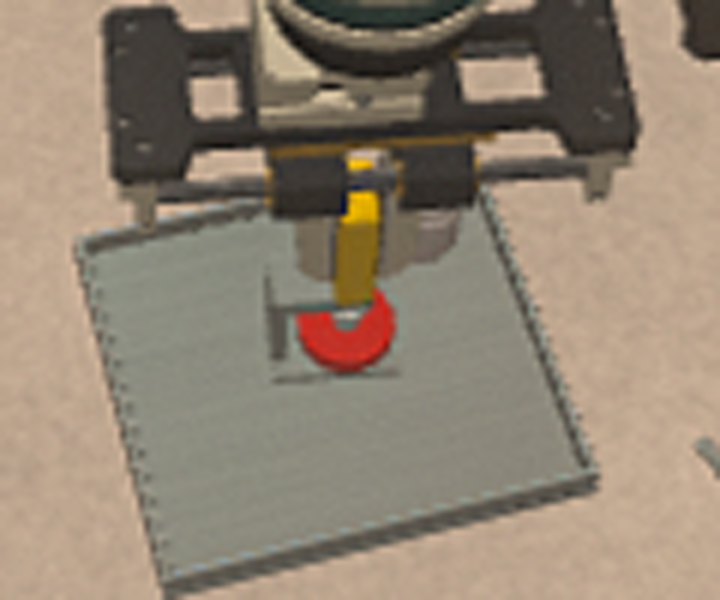

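```bash
python3 -m creep '[[[0,0,-0.0175,0,0,0,0],[0,0,-0.0175,0,0,0,0],[0,0,-0.0175,0,0,0,0],[0,0,-0.0175,0,0,0,0],[0,0,0,0,0,0,0]]]'| grep -E "time|tcp|force"
python3 - <<'E'
from h import *
c=snap("side","side16")
cv2.imwrite("pics/c23.png",cv2.resize(c["img"][280:330,250:310],None,fx=11,fy=11,interpolation=cv2.INTER_CUBIC))
E
```

```text
time_s: 19.3
tcp_pos: [0.4299, -0.3143, 0.0796]
ft_force: [0.4, 0.2, -1.1]
```

View pics/c23.png

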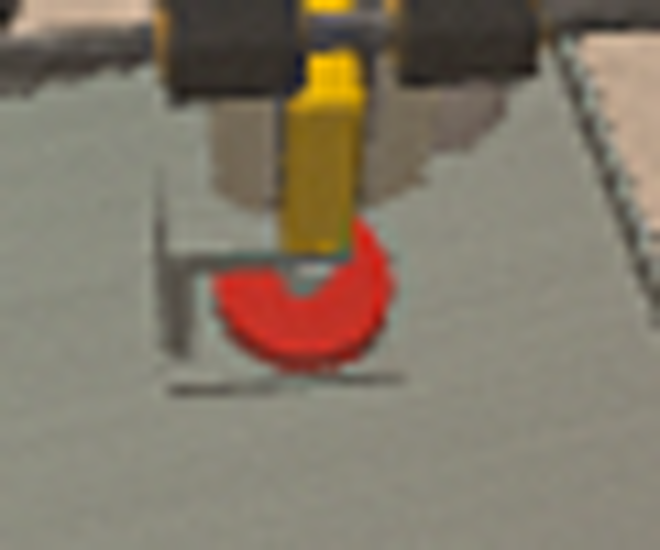

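```bash
python3 -m creep '[[[0,0,-0.01,0,0,0,0],[0,0,-0.01,0,0,0,0],[0,0,0,0,0,0,0]]]'| grep -E "time|tcp|force"
python3 -m creep '[[[-0.018,0.0088,0,0,0,0,0],[-0.018,0.0088,0,0,0,0,0],[0,0,0,0,0,0,0]]]'| grep -E "time|tcp|force"
python3 - <<'E'
from h import *
c=snap("side","side17")
cv2.imwrite("pics/c24.png",cv2.resize(c["img"][280:330,250:310],None,fx=11,fy=11,interpolation=cv2.INTER_CUBIC))
E
```

```text
time_s: 19.65
tcp_pos: [0.43, -0.3144, 0.0768]
ft_force: [0.1, -0.1, -0.2]
time_s: 19.95
tcp_pos: [0.4243, -0.3116, 0.077]
ft_force: [-0.4, -0.2, -2.2]
```

View pics/c24.png

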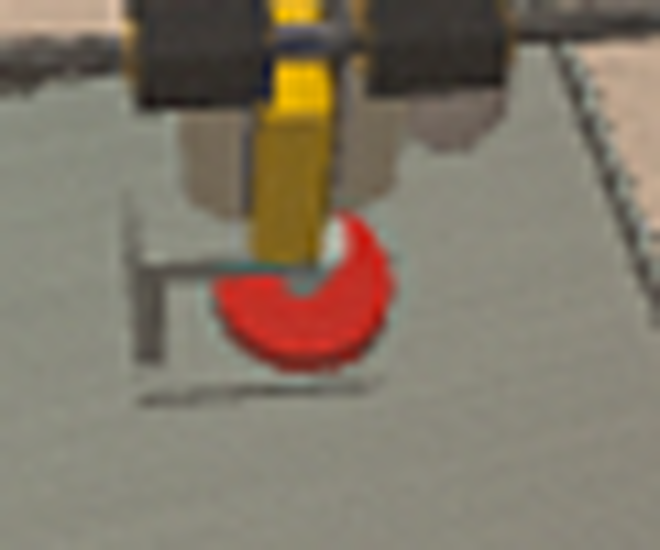

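```bash
python3 -m creep '[[[-0.03,0.0146,0,0,0,0,0],[-0.036,0.0175,0,0,0,0,0],[-0.042,0.0205,0,0,0,0,0],[-0.042,0.0205,0,0,0,0,0],[0,0,0,0,0,0,0]]]'| grep -E "time|tcp|force"
python3 - <<'E'
from h import *
c=snap("side","side18")
cv2.imwrite("pics/c25.png",cv2.resize(c["img"][250:350,220:340],None,fx=6,fy=6,interpolation=cv2.INTER_CUBIC))
E
```

```text
time_s: 20.5
tcp_pos: [0.4014, -0.3005, 0.0771]
ft_force: [0.7, 1.0, -0.8]
```

View pics/c25.png

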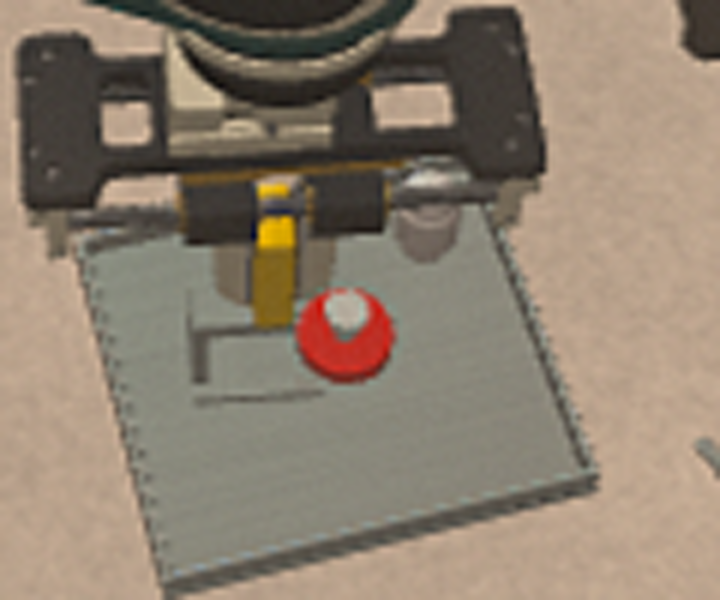

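```bash
python3 -m creep '[[[-0.036,0.0175,0,0,0,0,0],[-0.036,0.0175,0,0,0,0,0],[-0.015,0.0073,0,0,0,0,0],[0,0,0,0,0,0,0]]]'| grep -E "time|tcp|force"
python3 -m creep '[[[0,0,0.05,0,0,0,0],[0,0,0.1,0,0,0,0],[0,0,0.2,0,0,0,0],[0,0,0.2,0,0,0,0],[0,0,0.2,0,0,0,0]]]'| grep -E "time|tcp|force"
python3 - <<'E'
from h import *
c=snap("side","side19")
cv2.imwrite("pics/c26.png",cv2.resize(c["img"][210:350,190:350],None,fx=4,fy=4,interpolation=cv2.INTER_CUBIC))
E
```

```text
time_s: 20.95
tcp_pos: [0.3889, -0.2944, 0.0771]
ft_force: [-0.1, 0.4, -1.4]
time_s: 21.45
tcp_pos: [0.3892, -0.2945, 0.1921]
ft_force: [0.7, -1.0, -0.3]
```

View pics/c26.png

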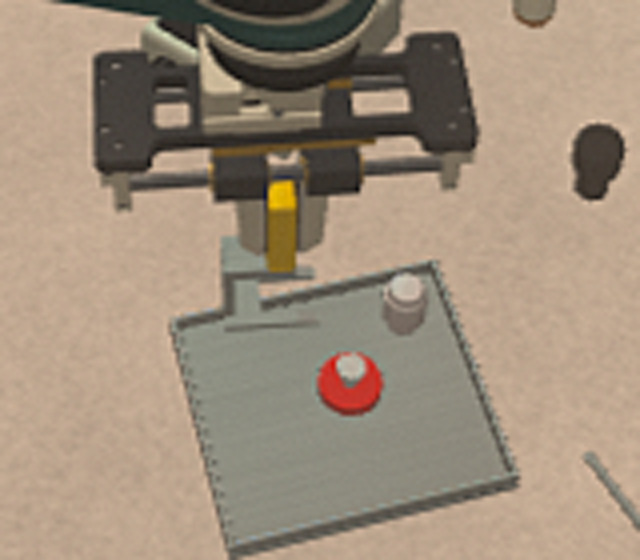

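```bash
python3 -m creep '[[[0.012,0.133,0.06,0,0,0,0],[0.024,0.265,0.06,0,0,0,0],[0.027,0.299,0,0,0,0,0],[0.027,0.299,0,0,0,0,0],[0.027,0.299,0,0,0,0,0]]]'| grep -E "time|tcp|force"; python3 -m creep '[[[0.027,0.299,0,0,0,0,0],[0.027,0.299,0,0,0,0,0],[0.027,0.299,0,0,0,0,0],[0.027,0.299,0,0,0,0,0],[0.027,0.299,0,0,0,0,0]]]'| grep -E "time|tcp|force"
python3 -m creep '[[[0.027,0.299,0,0,0,0,0],[0.027,0.299,0,0,0,0,0],[0.018,0.199,0,0,0,0,0],[0.011,0.12,0,0,0,0,0],[0,0,0,0,0,0,0]]]'
```

```text
time_s: 22.0
tcp_pos: [0.4065, -0.0987, 0.2088]
ft_force: [1.2, -0.2, -1.4]
time_s: 22.5
tcp_pos: [0.4268, 0.1261, 0.2089]
ft_force: [0.1, 0.2, -1.4]
time_s: 23.0
tcp_pos: [0.4393, 0.2635, 0.2082]
orientation: [-2.661, -1.669, -0.0]
ft_force: [0.7, -0.4, 0.2]
width: 0.016
```

```bash
python3 -m creep '[[[0,0,-0.1,0,0,0,0],[0,0,-0.2,0,0,0,0],[0,0,-0.25,0,0,0,0],[0,0,-0.2,0,0,0,0],[0,0,-0.1,0,0,0,0]]]'| grep -E "time|tcp|force"; python3 -m creep '[[[0,0,-0.05,0,0,0,0],[0,0,0,0,0,0,0],[0,0,0,0,0,0,0]]]'| grep -E "time|tcp|force"
python3 - <<'E'
from h import *
c=snap("side","side20")
cv2.imwrite("pics/c27.png",cv2.resize(c["img"][110:210,130:230],None,fx=6,fy=6,interpolation=cv2.INTER_CUBIC))
E
```

```text
time_s: 23.5
tcp_pos: [0.4383, 0.26, 0.0769]
ft_force: [0.0, -0.6, -1.0]
time_s: 23.8
tcp_pos: [0.44, 0.2617, 0.0738]
ft_force: [-0.1, -0.4, -0.5]
```

View pics/c27.png

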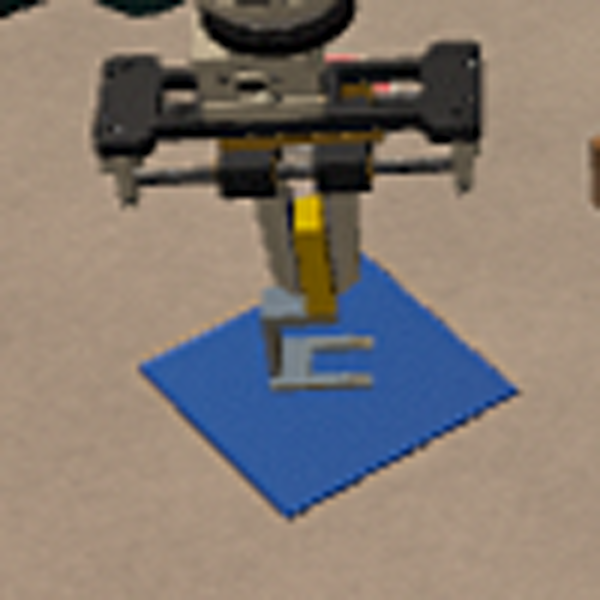

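```bash
python3 -m creep '[[[0,0,-0.02,0,0,0,0],[0,0,-0.02,0,0,0,0],[0,0,0,0,0,0,0]]]'| grep -E "time|tcp|force"; python3 -m creep '[[[0,0,-0.007,0,0,0,0],[0,0,0,0,0,0,0]]]'| grep -E "time|tcp|force"
```

```text
time_s: 24.15
tcp_pos: [0.4393, 0.2615, 0.0662]
ft_force: [-0.3, -0.0, -0.9]
time_s: 24.35
tcp_pos: [0.4393, 0.2616, 0.0653]
ft_force: [1.2, 0.1, -0.8]
```

```bash
python3 -m creep '[[[0,0,-0.007,0,0,0,0],[0,0,0,0,0,0,0]]]'| grep -E "time|tcp|force"
```

```text
time_s: 24.55
tcp_pos: [0.4394, 0.2616, 0.0643]
ft_force: [0.7, 0.9, -1.1]
```

```bash
python3 -m creep '[[[0,0,-0.006,0,0,0,0],[0,0,0,0,0,0,0]]]'| grep -E "time|tcp|force";python3 -m creep '[[[0,0,-0.003,0,0,0,0],[0,0,0,0,0,0,0]]]'| grep -E "time|tcp|force"
```

```text
time_s: 24.75
tcp_pos: [0.4395, 0.2617, 0.0642]
ft_force: [-3.7, -1.3, 8.3]
time_s: 24.95
tcp_pos: [0.4395, 0.2617, 0.0643]
ft_force: [-5.9, -4.0, 13.3]
```

```bash
python3 -m creep '[[[0,0,0.006,0,0,0,0],[0,0,0,0,0,0,0]]]'| grep -E "time|tcp|force"
```

```text
time_s: 25.15
tcp_pos: [0.4395, 0.2617, 0.0642]
ft_force: [-1.6, 0.2, 5.1]
```

```bash
python3 -m creep '[[[0,0,0.002,0,0,0,0],[0,0,0,0,0,0,0]]]'| grep -E "time|tcp|force"; python3 -m creep '[[[0,0,0,0,0,0,0.22],[0,0,0,0,0,0,0.25],[0,0,0,0,0,0,0.4],[0,0,0,0,0,0,0.6],[0,0,0,0,0,0,0.8]]]'; python3 -m creep '[[[0,0,0,0,0,0,0.9],[0,0,0,0,0,0,0.9],[0,0,0,0,0,0,0.9],[0,0,0,0,0,0,0.9],[0,0,0,0,0,0,0.9]]]'
python3 - <<'E'
from h import *
c=snap("side","side21")
cv2.imwrite("pics/c28.png",cv2.resize(c["img"][110:210,130:230],None,fx=6,fy=6,interpolation=cv2.INTER_CUBIC))
E
```

```text
time_s: 25.35
tcp_pos: [0.4394, 0.2616, 0.0642]
ft_force: [-0.0, -0.6, 1.8]
time_s: 25.85
tcp_pos: [0.4393, 0.2616, 0.0642]
orientation: [-2.663, -1.666, 0.0]
ft_force: [-0.0, -0.3, -0.2]
width: 0.0427
time_s: 26.35
tcp_pos: [0.4393, 0.2616, 0.0642]
orientation: [-2.663, -1.666, 0.0]
ft_force: [-0.2, -0.4, -0.4]
width: 0.0818
```

View pics/c28.png

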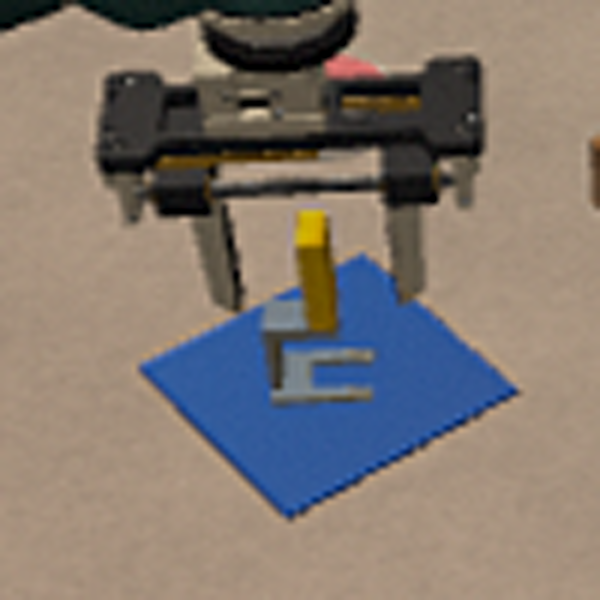

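The puller is released and standing upright on the mat. I'll raise the arm clear and check the whole scene.

```bash
python3 -m creep '[[[0,0,0.1,0,0,0,0.9],[0,0,0.25,0,0,0,0.9],[0,0,0.3,0,0,0,0.9],[0,0,0.3,0,0,0,0.9],[0,0,0.2,0,0,0,0.9]]]'; python3 -m creep '[[[-0.2,0.2,0,0,0,0,0.9],[-0.2,0.2,0,0,0,0,0.9],[-0.1,0.1,0,0,0,0,0.9],[0,0,0,0,0,0,0.9],[0,0,0,0,0,0,0.9]]]'
python3 - <<'E'
from h import *
c=snap("side","side22");cv2.imwrite("pics/c29.png",c["img"])
t=snap("top","top22");cv2.imwrite("pics/c30.png",t["img"])
cv2.imwrite("pics/c31.png",cv2.resize(c["img"][180:350,150:350],None,fx=3.5,fy=3.5,interpolation=cv2.INTER_CUBIC))
E
```

```text
time_s: 26.9
tcp_pos: [0.4395, 0.2617, 0.2415]
orientation: [2.663, 1.666, 0.006]
ft_force: [0.8, 0.4, -0.5]
width: 0.0839
time_s: 27.4
tcp_pos: [0.3642, 0.3366, 0.2377]
orientation: [2.663, 1.667, 0.001]
ft_force: [0.3, 0.8, 0.3]
width: 0.0836
```

View pics/c29.png

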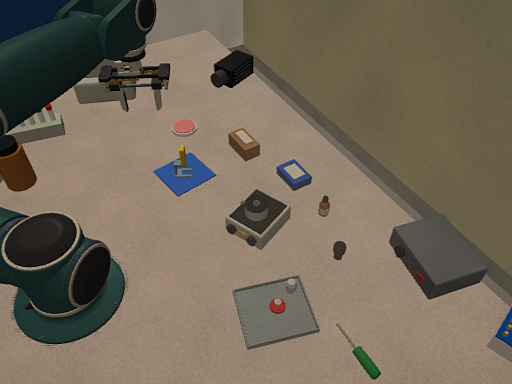

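View pics/c30.png

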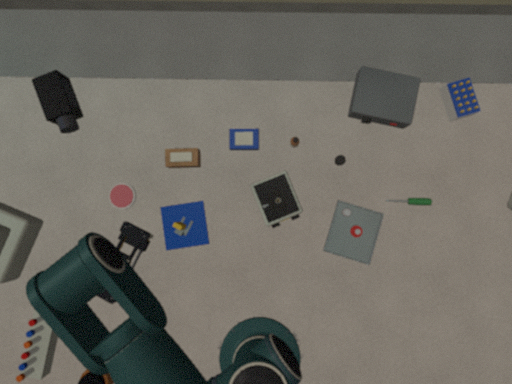

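View pics/c31.png

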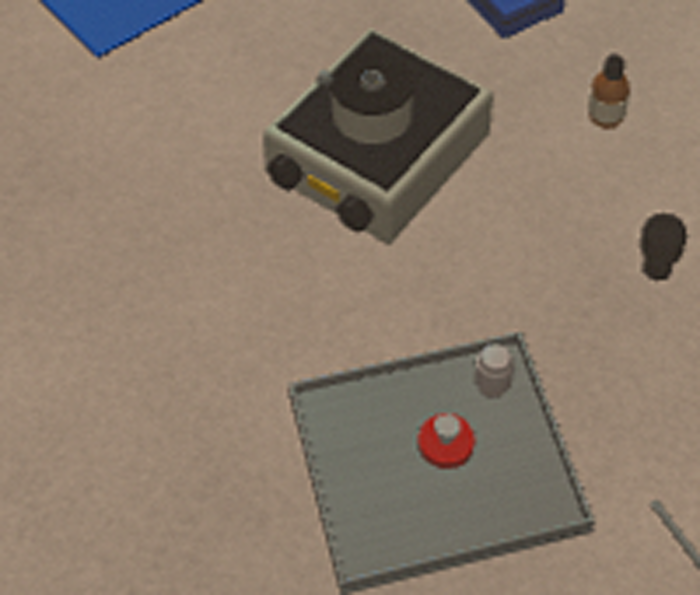

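The plug stands in the tray at side-view pixel (278,305). The port is open at (257,203), and the puller is upright on the mat at (183,162). The bystanders look unmoved and the arm is clear, so I'm handing in.

```bash
python3 -c "
from station import arm
print(arm.hand_in())"
```

```text
the job is handed in; nothing more can be done
None
```

The plug is off the port and standing in the steel tray, and the puller is back upright on the blue mat. I handed in at about 27.5 s of the 72 s allowed.

**How it went:** I gripped the puller by its handle and felt for the collar with the fork. I slid the fork under the rim until its position matched the measured port axis. I then pulled straight up, and the plug popped free at about 10 N on the wrist sensor. I carried it on the fork to the tray, lowered it, drew the fork out, set the puller down and let go.

**Last checks:** The final pictures show the port open, the plug upright in the tray clear of the lens, and the puller standing free. The other items look unmoved by eye, and the arm is touching nothing.

**What was not clean:**
- **Plug lean:** while the fork slid in, friction dragged the plug sideways. It leaned by an estimated 0.05 to 0.09 rad (limit 0.12), from noisy depth readings. I pressed the collar down a little and then eased back 1.5 mm in all. The lean was back to about 0.03 rad before the pull.
- **Force on the port:** the wrist sensor showed about 7 to 8 N downward, plus about 5 N sideways. Adding roughly 4 N of rim spring, the port may have taken about 11 to 12 N in all, against the 15 N limit.
- **Fork depth:** I never felt a clear stop against the lip. Fork seating was judged from position and pictures only.
- **Setting down:** the puller briefly pressed the mat with about 14 N before I eased off.

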